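# Hang the turned finials in the drying rack and lock it

### The job

Unlock the drying rack: turn its T-bolt keeper a quarter turn, lift it out and stand it down in the slot of the wooden parking block. Then take every finial off the turntable and slide it, neck in the slot, through the rack's open mouth until it hangs upright by its head on the raised rails beyond the step, well clear of the keeper's pocket. Last, put the keeper back down into its pocket in the rack and turn it a quarter turn so that its T-head locks crosswise under the rails; leave the jar, the wood blank and the bowl alone.

Things in the scene. Friction and masses are not known exactly. Their poses are not given: they have to be found in the camera images.
- rack: fixed wooden drying rack, 110 mm wide (x), 323 long (y), 100 high; origin on the bench, mid-width. Two top rails run along y, from x = 10 to 55 either side of a 20 mm slot. Below them it is open 90 mm wide between two side boards; closed end board at y = -165. Beyond the mouth (+y end) come lip, pocket, step up, hanging rails
- mouth (a point): centre of the slot's open end at the top of the front lip (rack x 0, y 146, z 100 mm). The lip, y 130 to 146, is 14 mm thick, z 86 to 100. A neck enters here moving along rack -y, head above the rails and foot below them
- hang (a point): middle of the hanging rails on the slot's centre line, at their top (rack x 0, y -41, z 100 mm). They run from y -165 to +82 (the step), z 86 to 100. A hanging finial rests on its head, underside 36 mm above the bench; its axis should be at rack y below 55 mm. Room for four, foot to foot
- pocket (a point): middle of the rack's keeper pocket on the slot's centre line, at the height of the pocket's top face (rack x 0, y 106, z 94 mm). In the pocket, y 82 to 130, the rails are stepped down to z 86 to 94, to take the keeper's collar
- keeper: loose T-bolt, 180 g, 78 mm high, origin at the centre of its underside, z up. Steel T-head 46 mm (x) by 14 (y), z 0-12; stem 14 across, z 12-26; collar 38 across, z 26-34; wooden paddle grip 40 (x, along the T-head) by 16 (y), z 34-78. Starts locked in the pocket, origin 68 mm above the bench, its x along rack x (crosswise); with its x along rack y it lifts out through the slot
- block: fixed wooden parking block 58 mm (x) by 90 mm (y), 40 mm high, origin at the centre of its underside; a through slot 22 mm wide (x) and 56 mm long (y) in the middle of its top takes the keeper's T-head; the keeper then stands on its collar with its origin 14 mm above the bench and its x along the block's y
- turntable: low turntable, fixed base; origin on the bench at the centre. Its plywood disc, 290 mm across with its top 34 mm above the bench, spins freely about the vertical and is not driven
- finial1: walnut finial with steel base, 150 g, turned about its z; origin at the centre of its underside. Foot 54 mm across to z 24, sloping in to 32 at z 36; neck 13 across, z 36 to 64; head 34 across, flat underside at z 64, straight sides to z 94, rounded top at z 100. Starts upright on the turntable; 2 to 4 of the four finials are there in a run
- finial2: walnut finial with steel base, 150 g, turned about its z; origin at the centre of its underside. Foot 54 mm across to z 24, sloping in to 32 at z 36; neck 13 across, z 36 to 64; head 34 across, flat underside at z 64, straight sides to z 94, rounded top at z 100. Starts upright on the turntable; 2 to 4 of the four finials are there in a run
- finial3: walnut finial with steel base, 150 g, turned about its z; origin at the centre of its underside. Foot 54 mm across to z 24, sloping in to 32 at z 36; neck 13 across, z 36 to 64; head 34 across, flat underside at z 64, straight sides to z 94, rounded top at z 100. Starts upright on the turntable; 2 to 4 of the four finials are there in a run
- finial4: walnut finial with steel base, 150 g, turned about its z; origin at the centre of its underside. Foot 54 mm across to z 24, sloping in to 32 at z 36; neck 13 across, z 36 to 64; head 34 across, flat underside at z 64, straight sides to z 94, rounded top at z 100. Starts upright on the turntable; 2 to 4 of the four finials are there in a run
- jar: bystander: closed amber glass jar, 68 mm across, 85 mm high, origin at the centre of its underside; leave alone
- blank: bystander: pale wood blank 60 x 60 x 40 mm high, origin at the centre of its underside; leave alone
- bowl: bystander: turned wooden bowl 100 mm across, 50 mm high, origin at the centre of its underside; leave alone
Things that resemble listed ones, but are neither listed nor needed, are in the scene too. Leave any pink look-alike of the finial1 alone.

How it is judged:
On the way, in this order (a step that is already met when the one before it is completed fails the run):
1. the keeper is out of the rack and stands seated in the parking block (x of keeper in the frame of block between -0.01 and 0.01 m and y of keeper in the frame of block between -0.012 and 0.012 m and z of keeper in the frame of block between 0.009 and 0.019 m and angle between keeper's own z axis and vertical below 0.12 rad and linear speed of keeper below 0.03 m/s and contact force between keeper and the fingers below 0.5 N), for 0.2 s.
2. every finial present hangs upright in the rack's slot, beyond the step (x of finial1 in the frame of rack between -0.008 and 0.008 m and y of finial1 in the frame of rack between -0.165 and 0.055 m and z of finial1 in the frame of rack between 0.03 and 0.042 m and angle between each of finial1, finial2, finial3, finial4's own z axis and vertical below 0.15 rad and linear speed of each of finial1, finial2, finial3, finial4 below 0.03 m/s and x of finial2 in the frame of rack between -0.008 and 0.008 m and y of finial2 in the frame of rack between -0.165 and 0.055 m and z of finial2 in the frame of rack between 0.03 and 0.042 m and x of finial3 in the frame of rack between -0.008 and 0.008 m and y of finial3 in the frame of rack between -0.165 and 0.055 m and z of finial3 in the frame of rack between 0.03 and 0.042 m and x of finial4 in the frame of rack between -0.008 and 0.008 m and y of finial4 in the frame of rack between -0.165 and 0.055 m and z of finial4 in the frame of rack between 0.03 and 0.042 m), for 0.2 s.
3. the keeper is seated in the rack's pocket with its T-head crosswise under the rails (x of keeper in the frame of rack between -0.01 and 0.01 m and y of keeper in the frame of rack between 0.094 and 0.118 m and z of keeper in the frame of rack between 0.063 and 0.073 m and angle between keeper's own z axis and vertical below 0.12 rad and linear speed of keeper below 0.03 m/s and angle between the x axis of keeper and the x axis of rack, either way round below 0.26 rad), for 0.2 s.
At the end, for the whole second after the job is handed in: each finial present hangs upright in the slot, axis within 8 mm of its middle, at rack y -165 to +55 mm, underside 30 to 42 mm up; the keeper sits upright in the pocket (12 mm along, 10 mm across, 5 mm in height) with its T-head within 0.26 rad of crosswise; all at rest (all of step 2 and all of step 3); the robot touches nothing.
It fails at once if the jar is moved more than 40 mm (distance of jar from where it was at the start of the episode above 0.04 m).
It fails at once if the blank is moved more than 40 mm (distance of blank from where it was at the start of the episode above 0.04 m).
It fails at once if the bowl is moved more than 40 mm (distance of bowl from where it was at the start of the episode above 0.04 m).
Of finial1, finial2, finial3, finial4 only 2 to 4 are there at a start; the rules pass over those that are not, and their reading is None.
At some moment in a run one of finial1, finial2, finial3, finial4 may be knocked a few centimetres aside while the robot is not near it.
It also fails if it takes over 210 s, if anything falls off the work surface, if the arm or the gripper's body presses on something with over 40 N, if the wrist force passes 120 N, or if a joint passes its speed limit or range.

### The arm

A 6-joint arm with a two-finger parallel gripper is mounted at the origin on the work surface. World frame = base frame: x ahead of the robot, y to its left, z up, the work surface at z = 0. Lengths are in m, angles in rad, forces in N, time in s.
With the tool pointing down it reaches from about 0.35 to 0.775 m from the base axis. Payload 7.3 kg.
Tool frame: the origin (TCP) lies between the finger pads; the fingertips stand 14 mm ahead of it and the grasp point (between the pads) lies 5 mm behind it; z points along the fingers, y is the direction in which the jaws open and shut (so a half turn about z gives the same grasp; the last joint's range is limited). The gripper opens to 92 mm and grips with 3 to 60 N. Pads are 19 mm wide; open, the fingers measure 130 mm over their backs; the gripper's body (75 mm by 190 mm) begins 47 mm behind the grasp point.
Start: joints at [1.043, 0.342, 1.524, -0, 1.275, -0.146], TCP at [0.196, 0.487, 0.241] pointing down, gripper open.
Joint ranges: [-2.53, 2.53], [-0.77, 2.02], [0.04, 2.7], [-1, 4.14], [0.28, 2.66], [-3.11, 3.11]. Speed limits (rad/s): [2.57, 2.57, 3.14, 3.14, 3.14, 3.14].

### API

Orientations are given as [roll, pitch, yaw] about the fixed x, y, z axes, in that order (R = Rz(yaw) Ry(pitch) Rx(roll)).
In Python, from cell import robot gives the robot as it stands.
- The arm moves only by the shell command python3 -m creep 'ROWS' [FORCE]. ROWS is JSON, a list that holds one entry, the list of rows, each a list of 7 numbers: the shift along the tool's x, y, z in cm, then the turn, a rotation vector about the tool's x, y, z in degrees, then the gripper command: -1 is shut, 1 is fully open, values between are in proportion. In form: [[[tx, ty, tz, wx, wy, wz, gripper], ...]]. A call has 1 to 8 rows; each row is the pose to reach, as a shift and turn from the pose measured when the call began, along the tool's axes at that moment; what a row does not reach only later rows make up. A row lasts 1/10 s, in which the tool goes at most 50 mm and 8.59 degrees, less where a joint would pass 70% of its speed; a pose out of reach is approached as far as the arm can. A call with a gripper value outside its range is refused whole. The fingers move at their own pace and stop on an object; FORCE is the grip in N (left out, the last holds). Time passes only in rows, so rows that repeat a pose let the fingers close. It gives the time, the measured TCP pose, the force and the opening at its end, in the units of the state.
- robot.observe(): the state, without advancing time (a new reading comes with each control period).
- robot.read_camera(name): name is "scene" or "top"; returns the picture (384x512x3 uint8, red, green, blue); there is no depth.
- robot.camera_params(name): a dict with "camera_matrix" (3x3 intrinsics, pixels), "R" (3x3) and "t" (3): a world point X has camera coordinates R X + t. Camera axes: x right, y down, z forward; pixel columns grow to the right and rows downward; lengths in m; the calibration is good to about 2 mm. A picture is of the moment at which its call begins. camera_params takes no time and is no camera call.
- robot.hand_in(): hands the job in, once; it reports no verdict.
Trained networks look in the newest picture that a camera, given by its name, has taken for a name from the list of things; names that differ only in an ending like _2 or _b are one class to them, and where a whole thing is asked for, a point or a joint stands for the part that bears it (a point fixed in the world has none). Each returns a list of dicts, best first, with "score" (0 to 1); they miss things now and then, are a little off and sometimes report something else, mostly with a low value. They report only what shows in the picture. A call takes as long as a camera call. They do not tell look-alikes from the thing itself.
- robot.look_for(camera, label): "centre" ([x, y, z] in m, in the coordinates of the camera as it stood for that picture, good to about 4 mm: the middle of the surface that is visible of it).
- robot.masks_of(camera, label): "mask" (384x512 bool, what is visible of it).
The state is a dict: "time": time; "qpos": joint angles; "qvel": joint speeds; "joint_efforts": joint torques, N m; "tool_pos": TCP position; "tool_rot": TCP orientation; "contact_force": force on the tool from outside, world axes, zero at the start; "torque": the same for the moment, N m; "opening": finger opening in m.
Only numpy, scipy, OpenCV 4.12 (cv2) and the standard library are available. Lean on these libraries where they do the work, as an engineer would, in place of code of your own. Each camera call takes 0.05 s, during which the arm holds its last target.

## Working session

There is one attempt and no reset: what is moved stays moved. The work goes in short steps, Python scripts to look and compute and a shell command to move; the robot and the scene stay as the last step left them, time stands still between calls to the robot, and variables do not carry over. Pictures are saved under pics/ and viewed, and the job is handed in when it is done.

```bash
ls; mkdir -p pics
cat > h.py <<'E'
import numpy as np, cv2
from cell import robot
def snap(cam,name,scale=1.5):
    im=robot.read_camera(cam); cv2.imwrite(f'pics/{name}.png',cv2.resize(im[:,:,::-1],None,fx=scale,fy=scale,interpolation=cv2.INTER_CUBIC)); return im
def c2w(cam,p):
    P=robot.camera_params(cam); R=np.array(P['R']);t=np.array(P['t']); return R.T@(np.array(p)-t)
def ray(cam,u,v,z):
    P=robot.camera_params(cam); R=np.array(P['R']);t=np.array(P['t']);K=np.array(P['camera_matrix'])
    d=R.T@np.linalg.inv(K)@np.array([u,v,1.]); o=-R.T@t; return o+d*(z-o[2])/d[2]
def proj(cam,X):
    P=robot.camera_params(cam); x=np.array(P['camera_matrix'])@(np.array(P['R'])@np.array(X)+np.array(P['t'])); return x[:2]/x[2]
E
python3 - <<'E'
from h import *
s=robot.observe();print(s)
for c in('scene','top'):
    snap(c,c+'0')
    P=robot.camera_params(c);print(c,P['camera_matrix'],-np.array(P['R']).T@P['t'])
    for l in('rack','mouth','hang','pocket','keeper','block','turntable','finial1','jar','blank','bowl'):
        for d in robot.look_for(c,l)[:6]: print(c,l,round(d['score'],2),c2w(c,d['centre']).round(3))
E
```

```text
pics
{'time': 0.0, 'qpos': array([ 1.04297882e+00,  3.42727122e-01,  1.52502833e+00, -1.99802812e-05,
        1.27540039e+00, -1.46028245e-01]), 'qvel': array([-0.00083138,  0.00062217,  0.00030036,  0.0008701 , -0.00052962,
       -0.00014271]), 'joint_efforts': array([-3.94507069e-04, -4.31224322e+01, -2.44219369e+01,  7.18078902e-02,
        5.58430958e-02, -1.11253182e-04]), 'tool_pos': array([0.19540399, 0.48685749, 0.24003872]), 'tool_rot': array([-3.14004332e+00, -2.08556862e-04,  2.75980906e+00]), 'contact_force': array([ 0.00808338, -1.13677177, -0.23579544]), 'torque': array([ 0.04476831, -0.04858398,  0.00358221]), 'opening': 0.09223775344448808}
scene [[376.69935922   0.         256.37412585]
 [  0.         376.69935922 188.67671758]
 [  0.           0.           1.        ]] [1.13703395 0.58526126 0.66939217]
scene rack 0.66 [ 0.535 -0.216  0.09 ]
scene mouth 0.77 [ 0.538 -0.221  0.091]
scene mouth 0.37 [0.697 0.017 0.034]
scene hang 0.67 [ 0.542 -0.22   0.085]
scene pocket 0.83 [ 0.543 -0.22   0.084]
scene keeper 0.81 [ 0.532 -0.118  0.118]
scene block 0.65 [0.696 0.017
[... 682 characters left out ...]
 rack 0.79 [ 0.496 -0.247  0.101]
top mouth 0.97 [ 0.498 -0.25   0.1  ]
top hang 0.66 [ 0.497 -0.254  0.102]
top pocket 0.98 [ 0.499 -0.252  0.101]
top keeper 0.67 [0.415 0.26  0.067]
top keeper 0.62 [ 0.522 -0.125  0.143]
top keeper 0.48 [0.484 0.245 0.037]
top block 0.92 [ 0.684 -0.001  0.045]
top turntable 0.58 [0.489 0.245 0.036]
top finial1 0.85 [0.218 0.408 0.035]
top finial1 0.75 [0.413 0.257 0.069]
top finial1 0.7 [0.49  0.304 0.069]
top finial1 0.67 [0.461 0.19  0.068]
top finial1 0.5 [0.239 0.302 0.032]
top jar 0.79 [ 0.678 -0.243  0.087]
top jar 0.54 [ 0.5   -0.249  0.102]
top blank 0.75 [ 0.767 -0.147  0.043]
top blank 0.39 [ 0.5   -0.251  0.1  ]
top bowl 0.95 [0.769 0.153 0.018]
```

View pics/scene0.png

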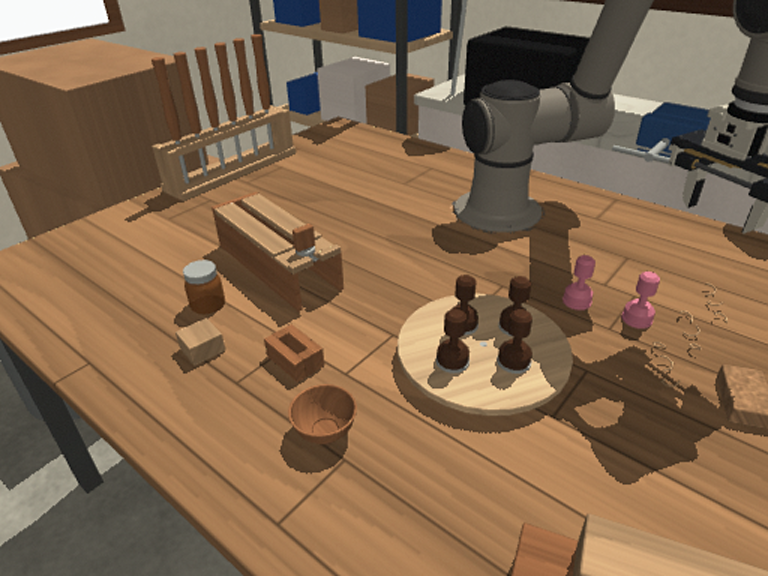

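View pics/top0.png

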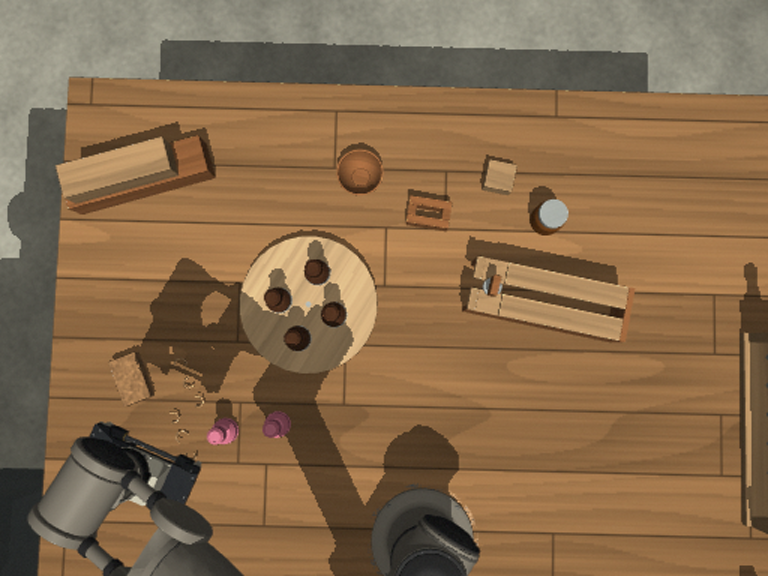

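The top view shows four walnut finials on the disc (1.5x pixels: (317,269), (277,299), (333,313), (297,338)) and two pink look-alikes at (222,432) and (277,424). The rack's mouth is at left (480,285) with the keeper at (494,286), and the block is at (429,211). Next I'll zoom in on the rack, block and finials.

Run:
```python
from h import *
im=robot.read_camera('top')
cv2.imwrite('pics/im.png',im[:,:,::-1]); b=im[:,:,::-1]
cv2.imwrite('pics/rk.png',cv2.resize(b[155:235,300:430],None,fx=6,fy=6,interpolation=cv2.INTER_CUBIC))
cv2.imwrite('pics/bl.png',cv2.resize(b[120:160,262:312],None,fx=12,fy=12,interpolation=cv2.INTER_CUBIC))
cv2.imwrite('pics/tt.png',cv2.resize(b[150:255,155:260],None,fx=5.5,fy=5.5,interpolation=cv2.INTER_CUBIC))
```

```text
(no output)
```

View pics/rk.png

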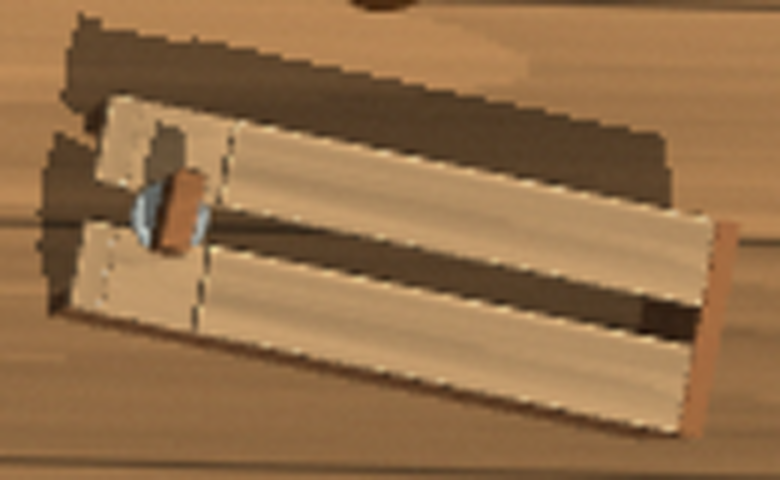

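View pics/bl.png

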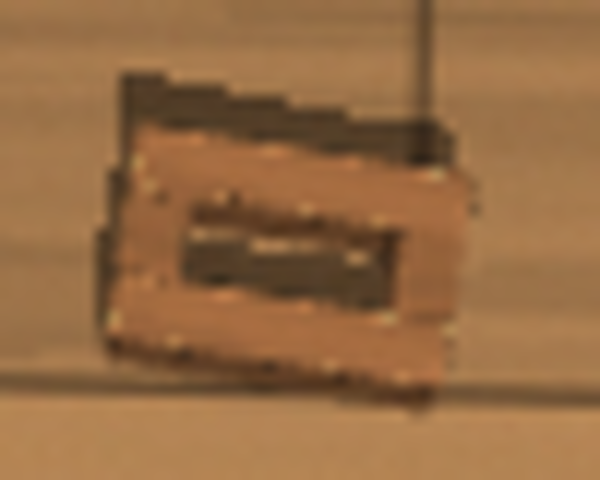

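View pics/tt.png

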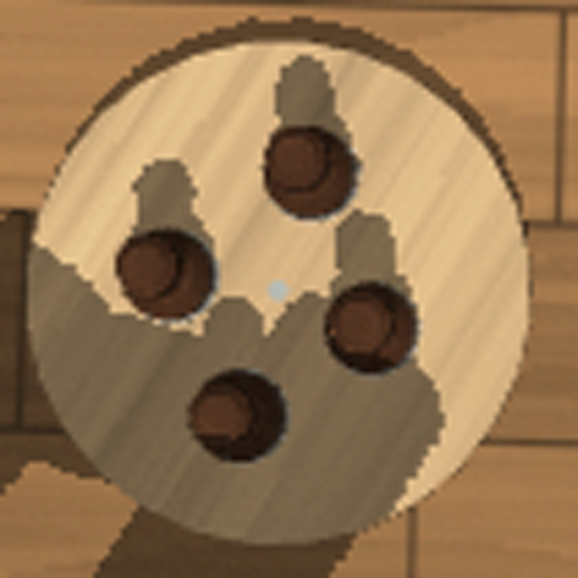

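```bash
cat > fit.py <<'E'
from h import *
from scipy.optimize import least_squares
def fit(cam,L,px,x0):
    L=np.array(L,float);px=np.array(px,float)
    def W(p): 
        c,s=np.cos(p[2]),np.sin(p[2]); return np.c_[p[0]+c*L[:,0]-s*L[:,1],p[1]+s*L[:,0]+c*L[:,1],L[:,2]]
    f=lambda p: (np.array([proj(cam,w) for w in W(p)])-px).ravel()
    r=least_squares(f,x0,loss='soft_l1'); return r.x,r.fun.reshape(-1,2)
E
python3 - <<'E'
from fit import *
cv=lambda P,k,ox,oy:[((a+.5)/k-.5+ox,(b+.5)/k-.5+oy) for a,b in P]
L=[(.055,.146,.1),(-.055,.146,.1),(.055,-.165,.1),(.055,-.177,.1),(-.055,-.177,.1),(.01,-.165,.1),(-.01,-.165,.1)]
p,r=fit('top',L,cv([(112,95),(72,307),(715,215),(741,224),(703,438),(700,304),(693,343)],6,300,155),[.49,-.25,-.1])
print('rack',p,r.round(1).tolist())
def T(q,l): 
    c,s=np.cos(q[2]),np.sin(q[2]); return np.array([q[0]+c*l[0]-s*l[1],q[1]+s*l[0]+c*l[1]])
print('mouth',T(p,(0,.146)),'pocket',T(p,(0,.106)),'hang',T(p,(0,-.041)))
L=[(.029,.045,.04),(.029,-.045,.04),(-.029,.045,.04),(-.029,-.045,.04),(.011,.028,.04),(.011,-.028,.04),(-.011,-.028,.04),(-.011,.028,.04)]
p,r=fit('top',L,cv([(140,122),(470,172),(108,342),(440,385),(195,205),(400,232),(393,318),(183,280)],12,262,120),[.69,0,-.1])
print('block',p,r.round(1).tolist())
# finials by foot circle z~.034+.024, r 27mm in tt crop ; head top
for f,h in [((311,172),(298,157)),((169,276),(150,268)),((371,329),(359,322)),((239,417),(221,412))]:
    a=cv([f],5.5,155,150)[0]; b=cv([h],5.5,155,150)[0]
    print(ray('top',*a,.050).round(3),ray('top',*b,.130).round(3))
a=cv([(277,290)],5.5,155,150)[0]; print('tt',ray('top',*a,.034))
a=cv([(181,211)],6,300,155)[0]; print('keeper top',ray('top',*a,.146))
E
```

```text
rack [ 0.50870272 -0.22935366 -0.17540091] [[-0.3, -0.2], [-0.6, 0.1], [0.4, 0.3], [-0.0, -0.4], [-0.1, -0.2], [0.3, 0.1], [0.3, 0.1]]
mouth [ 0.53418014 -0.08559379] pocket [ 0.52720003 -0.12498006] hang [ 0.5015481  -0.26972459]
block [ 0.6867556   0.00078299 -0.11808823] [[-0.2, 0.3], [0.4, 0.1], [-0.1, -0.2], [0.4, 0.3], [-0.3, -0.3], [0.2, -0.1], [-0.2, -0.4], [-0.2, 0.2]]
[0.553 0.232 0.05 ] [0.552 0.231 0.13 ]
[0.491 0.31  0.05 ] [0.491 0.308 0.13 ]
[0.464 0.195 0.05 ] [0.465 0.195 0.13 ]
[0.413 0.267 0.05 ] [0.415 0.267 0.13 ]
tt [0.48598235 0.25037725 0.034     ]
keeper top [ 0.52600716 -0.12489648  0.146     ]
```

```bash
cat > d.py <<'E'
import sys
from h import *
from scipy.spatial.transform import Rotation as Ro
RK=(0.5087,-0.2294,-0.1754); BK=(0.6868,0.0008,-0.1181)
def T(q,l):
    c,s=np.cos(q[2]),np.sin(q[2]); return q[0]+c*l[0]-s*l[1],q[1]+s*l[0]+c*l[1]
def delta(x,y,z,yaw):
    s=robot.observe(); R0=Ro.from_euler('xyz',s['tool_rot']); R1=Ro.from_euler('xyz',[np.pi,0,yaw])
    t=R0.inv().apply(np.array([x,y,z])-s['tool_pos'])*100
    w=(R0.inv()*R1).as_rotvec(degrees=True)
    print('shift cm',t.round(2),'rot deg',w.round(2),'| now',s['tool_pos'].round(4),s['tool_rot'].round(3),'q6',s['qpos'][5].round(2),'open',round(s['opening'],4),'F',s['contact_force'].round(1),'t',round(s['time'],1))
if __name__=='__main__':
    f,*a=sys.argv[1:]; a=[float(v) for v in a]
    if f in('r','b'):  # frame x y(mm) z yawdeg rel
        q=RK if f=='r' else BK; x,y=T(q,(a[0]/1000,a[1]/1000)); delta(x,y,a[2]/1000,q[2]+np.radians(a[3]))
    else: delta(a[0],a[1],a[2],RK[2]+np.radians(a[3]))
E
python3 d.py r 0 106 200 180
```

```text
shift cm [-53.58 -44.46   4.07] rot deg [  0.     0.   -11.82] | now [0.1956 0.4872 0.2407] [3.142 0.    2.76 ] q6 -0.15 open 0.0919 F [-0.4 -0.3  0.1] t 1.2
```

```bash
python3 -m creep '[[[-53.58,-44.46,0,0,0,-11.8,1],[-53.58,-44.46,0,0,0,-11.8,1],[-53.58,-44.46,0,0,0,-11.8,1],[-53.58,-44.46,0,0,0,-11.8,1],[-53.58,-44.46,0,0,0,-11.8,1],[-53.58,-44.46,0,0,0,-11.8,1],[-53.58,-44.46,0,0,0,-11.8,1],[-53.58,-44.46,0,0,0,-11.8,1]]]' 20; python3 d.py r 0 106 200 180
```

```text
time: 2.05
tool_pos: [0.3851, 0.1368, 0.2411]
tool_rot: [3.141, 0.001, 2.966]
contact_force: [2.0, 0.4, -0.1]
opening: 0.0918
shift cm [-18.56 -23.29   4.12] rot deg [ 0.03  0.06 -0.02] | now [0.3851 0.1368 0.2411] [3.141e+00 1.000e-03 2.966e+00] q6 -1.24 open 0.0918 F [ 2.   0.4 -0.1] t 2.0
```

```bash
python3 -m creep '[[[-18.56,-23.29,4,0,0,0,0.1],[-18.56,-23.29,4,0,0,0,0.1],[-18.56,-23.29,4,0,0,0,0.1],[-18.56,-23.29,4,0,0,0,0.1],[-18.56,-23.29,4,0,0,0,0.1],[-18.56,-23.29,4,0,0,0,0.1],[-18.56,-23.29,4,0,0,0,0.1],[-18.56,-23.29,4,0,0,0,0.1]]]'; python3 d.py r 0 106 121 180;python3 - <<'E'
from h import *
im=robot.read_camera('top')[:,:,::-1]
cv2.imwrite('pics/k1.png',cv2.resize(im[140:235,280:410],None,fx=5,fy=5,interpolation=cv2.INTER_CUBIC)); snap('scene','k1s')
E
```

```text
time: 2.85
tool_pos: [0.527, -0.1258, 0.2004]
tool_rot: [3.14, -0.001, 2.964]
contact_force: [0.7, -0.1, 0.2]
opening: 0.0507
shift cm [-0.01  0.07  7.94] rot deg [ 0.06 -0.03 -0.15] | now [ 0.527  -0.1258  0.2004] [ 3.140e+00 -1.000e-03  2.964e+00] q6 -1.77 open 0.0507 F [ 0.7 -0.1  0.2] t 2.9
```

View pics/k1s.png

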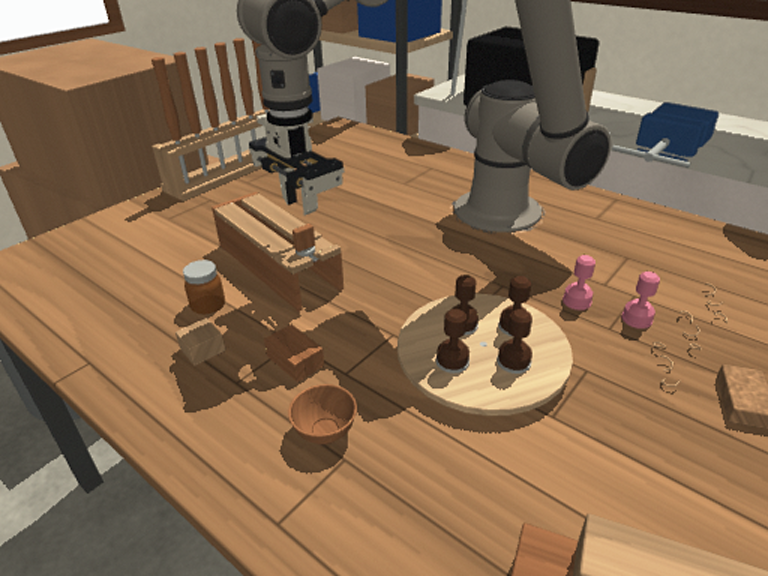

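The fingers are above the keeper, with the keeper paddle at about (303,238), and nothing is in the way. I'll descend and grip.

```bash
python3 -m creep '[[[0,0.07,4,0,0,0,0.1],[0,0.07,6,0,0,0,0.1],[0,0.07,7.9,0,0,0,0.1],[0,0.07,7.9,0,0,0,0.1],[0,0.07,7.9,0,0,0,-1],[0,0.07,7.9,0,0,0,-1],[0,0.07,7.9,0,0,0,-1],[0,0.07,7.9,0,0,0,-1]]]' 25; python3 d.py r 0 106 121 180
```

```text
time: 3.75
tool_pos: [0.5272, -0.1233, 0.1231]
tool_rot: [3.141, 0.002, 2.966]
contact_force: [-0.4, 0.2, -0.0]
opening: 0.0227
shift cm [-0.03 -0.17  0.21] rot deg [0.04 0.11 0.01] | now [ 0.5272 -0.1233  0.1231] [3.141e+00 2.000e-03 2.966e+00] q6 -1.77 open 0.0227 F [-0.4  0.2 -0. ] t 3.8
```

```bash
python3 -m creep '[[[0,-0.1,0.2,0,0,0,-1],[0,-0.1,0.2,0,0,0,-1],[0,-0.1,0.2,0,0,0,-1],[0,-0.1,0.2,0,0,0,-1]]]' 25; python3 d.py r 0 106 121 90
```

```text
time: 4.15
tool_pos: [0.5273, -0.1243, 0.1219]
tool_rot: [3.141, 0.003, 2.966]
contact_force: [-1.0, 1.9, 4.9]
opening: 0.0157
shift cm [ 0.   -0.07  0.09] rot deg [ 0.18  0.11 90.  ] | now [ 0.5273 -0.1243  0.1219] [3.141e+00 3.000e-03 2.966e+00] q6 -1.77 open 0.0157 F [-1.   1.9  4.9] t 4.2
```

```bash
python3 -m creep '[[[0,0,-0.2,0,0,8,-1],[0,0,-0.2,0,0,16,-1],[0,0,-0.2,0,0,24,-1],[0,0,-0.2,0,0,32,-1],[0,0,-0.2,0,0,40,-1],[0,0,-0.2,0,0,48,-1],[0,0,-0.2,0,0,56,-1],[0,0,-0.2,0,0,64,-1]]]'; python3 d.py r 0 106 123 90
```

```text
time: 4.95
tool_pos: [0.5271, -0.1244, 0.1236]
tool_rot: [3.139, 0.0, 1.843]
contact_force: [0.4, 0.4, -1.7]
opening: 0.016
shift cm [-0.06 -0.01  0.06] rot deg [ 1.500e-01 -2.000e-02  2.566e+01] | now [ 0.5271 -0.1244  0.1236] [3.139 0.    1.843] q6 -0.65 open 0.016 F [ 0.4  0.4 -1.7] t 5.0
```

```bash
python3 -m creep '[[[0,0,0,0,0,8,-1],[0,0,0,0,0,16,-1],[0,0,0,0,0,24,-1],[0,0,0,0,0,25.7,-1],[0,0,0,0,0,25.7,-1],[0,0,0,0,0,25.7,-1]]]'; python3 d.py r 0 106 123 90
python3 - <<'E'
from h import *
im=robot.read_camera('scene')[:,:,::-1]
cv2.imwrite('pics/k2.png',cv2.resize(im[80:220,110:270],None,fx=4,fy=4,interpolation=cv2.INTER_CUBIC))
E
```

```text
time: 5.55
tool_pos: [0.527, -0.1244, 0.1234]
tool_rot: [3.139, -0.001, 1.397]
contact_force: [1.1, -0.0, -1.4]
opening: 0.016
shift cm [-0.06  0.03  0.04] rot deg [ 0.13 -0.06  0.1 ] | now [ 0.527  -0.1244  0.1234] [ 3.139e+00 -1.000e-03  1.397e+00] q6 -0.2 open 0.016 F [ 1.1 -0.  -1.4] t 5.5
```

View pics/k2.png

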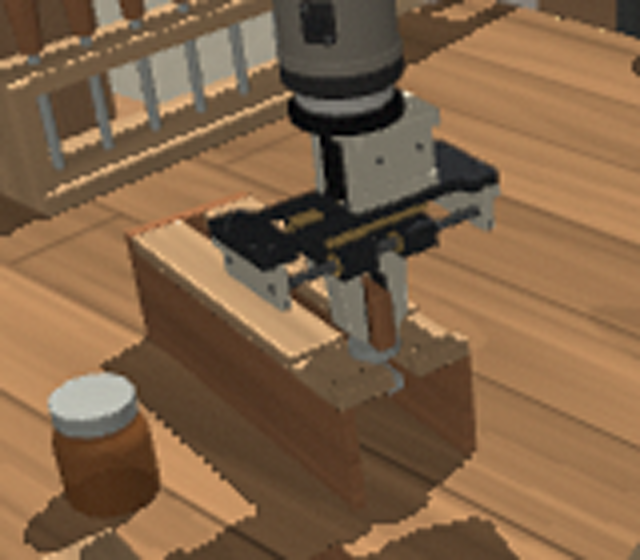

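The keeper is turned, with its paddle along the slot at (378,310) and its collar lifted slightly. Now I'll lift it out.

```bash
python3 -m creep '[[[0,0,-0.7,0,0,0,-1],[0,0,-1.4,0,0,0,-1],[0,0,-2.1,0,0,0,-1],[0,0,-3,0,0,0,-1],[0,0,-5,0,0,0,-1],[0,0,-8,0,0,0,-1],[0,0,-8,0,0,0,-1]]]'; python3 d.py b 0 0 200 90
```

```text
time: 6.3
tool_pos: [0.5289, -0.1252, 0.208]
tool_rot: [3.131, 0.001, 1.397]
contact_force: [0.7, 0.1, -3.0]
opening: 0.0157
shift cm [15.14 13.37  0.93] rot deg [ 0.6   0.06 -3.19] | now [ 0.5289 -0.1252  0.208 ] [3.131e+00 1.000e-03 1.397e+00] q6 -0.2 open 0.0157 F [ 0.7  0.1 -3. ] t 6.3
```

```bash
python3 -m creep '[[[4,4,0.9,0,0,-1,-1],[8,7,0.9,0,0,-2,-1],[12,10.5,0.9,0,0,-3,-1],[15.14,13.37,0.9,0.5,0,-3.2,-1],[15.14,13.37,0.9,0.5,0,-3.2,-1],[15.14,13.37,0.9,0.5,0,-3.2,-1],[15.14,13.37,0.9,0.5,0,-3.2,-1]]]'; python3 d.py b 0 0 100 90
python3 - <<'E'
from h import *
im=robot.read_camera('scene')[:,:,::-1]
cv2.imwrite('pics/k3.png',cv2.resize(im[100:300,130:290],None,fx=3.5,fy=3,interpolation=cv2.INTER_CUBIC))
E
```

```text
time: 7.0
tool_pos: [0.6859, 0.0001, 0.1997]
tool_rot: [3.141, 0.002, 1.452]
contact_force: [-0.8, 0.1, -2.3]
opening: 0.016
shift cm [0.1  0.08 9.97] rot deg [ 0.01  0.09 -0.01] | now [6.859e-01 1.000e-04 1.997e-01] [3.141e+00 2.000e-03 1.452e+00] q6 0.01 open 0.016 F [-0.8  0.1 -2.3] t 7.0
```

View pics/k3.png

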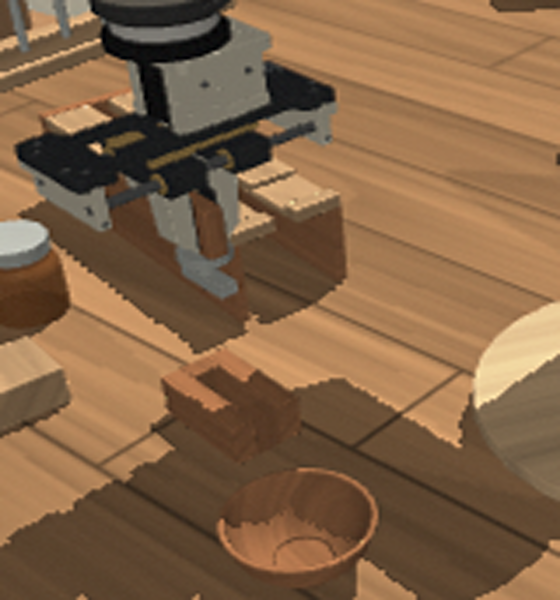

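```bash
python3 -m creep '[[[0.1,0.08,3,0,0,0,-1],[0.1,0.08,6,0,0,0,-1],[0.1,0.08,8,0,0,0,-1],[0.1,0.08,9,0,0,0,-1],[0.1,0.08,9.7,0,0,0,-1],[0.1,0.08,9.8,0,0,0,-1],[0.1,0.08,9.8,0,0,0,-1]]]'; python3 d.py b 0 0 80 90
python3 - <<'E'
from h import *
im=robot.read_camera('scene')[:,:,::-1]
cv2.imwrite('pics/k4.png',cv2.resize(im[160:280,150:270],None,fx=5,fy=5,interpolation=cv2.INTER_CUBIC))
E
```

```text
time: 7.75
tool_pos: [0.6873, 0.0002, 0.1034]
tool_rot: [3.139, 0.001, 1.451]
contact_force: [0.2, 0.7, -2.5]
opening: 0.0158
shift cm [ 0.06 -0.06  2.34] rot deg [ 0.15  0.08 -0.07] | now [6.873e-01 2.000e-04 1.034e-01] [3.139e+00 1.000e-03 1.451e+00] q6 0.01 open 0.0158 F [ 0.2  0.7 -2.5] t 7.8
```

View pics/k4.png

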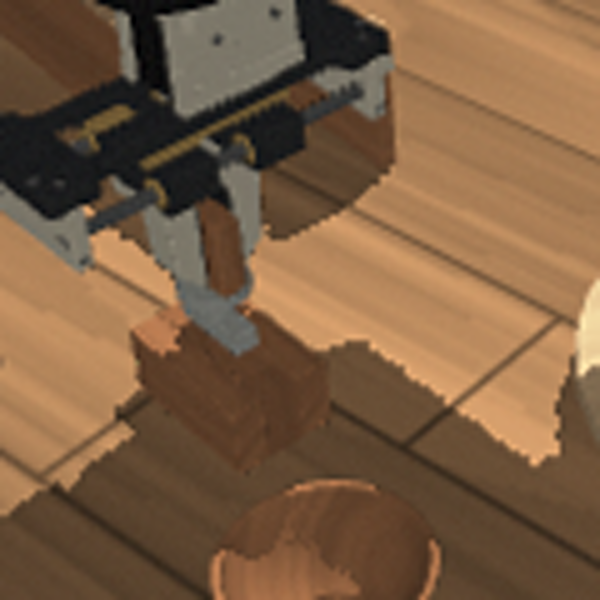

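```bash
python3 -m creep '[[[0.05,-0.06,0.5,0,0,0,-1],[0.05,-0.06,1,0,0,0,-1],[0.05,-0.06,1.5,0,0,0,-1],[0.05,-0.06,1.5,0,0,0,-1]]]'; python3 d.py b 0 0 70 90
```

```text
time: 8.2
tool_pos: [0.6863, 0.0009, 0.0873]
tool_rot: [3.141, 0.001, 1.452]
contact_force: [-0.2, -0.3, -2.0]
opening: 0.0157
shift cm [-0.01  0.05  1.73] rot deg [ 0.05  0.08 -0.05] | now [0.6863 0.0009 0.0873] [3.141e+00 1.000e-03 1.452e+00] q6 0.01 open 0.0157 F [-0.2 -0.3 -2. ] t 8.2
```

```bash
python3 -m creep '[[[0,0.05,0.6,0,0,0,-1],[0,0.05,1.2,0,0,0,-1],[0,0.05,1.7,0,0,0,-1],[0,0.05,1.8,0,0,0,-1],[0,0.05,1.8,0,0,0,-1]]]'; python3 d.py b 0 0 70 90
```

```text
time: 8.7
tool_pos: [0.6867, 0.0009, 0.0689]
tool_rot: [3.141, 0.001, 1.452]
contact_force: [0.2, 0.3, -2.2]
opening: 0.016
shift cm [-0.01  0.01 -0.11] rot deg [ 0.02  0.08 -0.05] | now [0.6867 0.0009 0.0689] [3.141e+00 1.000e-03 1.452e+00] q6 0.01 open 0.016 F [ 0.2  0.3 -2.2] t 8.7
```

```bash
python3 -m creep '[[[0,0,0.15,0,0,0,-1],[0,0,0.2,0,0,0,-1],[0,0,0.2,0,0,0,-1],[0,0,0.2,0,0,0,-1]]]'; python3 d.py b 0 0 70 90;  python3 -m creep '[[[0,0,0,0,0,0,0],[0,0,0,0,0,0,0],[0,0,0,0,0,0,0],[0,0,-3,0,0,0,0.2],[0,0,-6,0,0,0,0.2],[0,0,-12,0,0,0,0.2],[0,0,-12,0,0,0,0.2],[0,0,-12,0,0,0,0.2]]]'
```

```text
time: 9.1
tool_pos: [0.6871, 0.0008, 0.0679]
tool_rot: [3.14, 0.001, 1.452]
contact_force: [-1.4, -0.4, 6.2]
opening: 0.0156
shift cm [-0.01 -0.03 -0.21] rot deg [ 0.1   0.08 -0.06] | now [0.6871 0.0008 0.0679] [3.140e+00 1.000e-03 1.452e+00] q6 0.01 open 0.0156 F [-1.4 -0.4  6.2] t 9.1
time: 9.9
tool_pos: [0.688, 0.0009, 0.1906]
tool_rot: [3.135, 0.001, 1.452]
contact_force: [0.4, 0.5, -0.7]
opening: 0.0549
```

Seated: the contact force rose at TCP z 0.068, and the keeper is released. I'll check it and re-measure the finials.

```bash
cat > fin.py <<'E'
from h import *
import sys
def finials(tag):
    im=snap('top',tag+'t'); s=snap('scene',tag+'s')
    out=[]
    for d in robot.masks_of('top','finial1'):
        m=d['mask'].astype(np.uint8)
        if m.sum()<80: continue
        col=im[d['mask']].mean(0)
        v,u=np.nonzero(m); (cu,cv_),r=cv2.minEnclosingCircle(np.c_[u,v].astype(np.float32))
        print('top',round(d['score'],2),m.sum(),'px',round(u.mean()),round(v.mean()),'rgb',col.round(),'mid(z.08)',ray('top',(u.min()+u.max())/2,(v.min()+v.max())/2,.075).round(3))
    for d in robot.look_for('scene','finial1'): print('scene',round(d['score'],2),c2w('scene',d['centre']).round(3))
    b=im[:,:,::-1]; cv2.imwrite(f'pics/{tag}z.png',cv2.resize(b[140:260,150:260],None,fx=5,fy=5,interpolation=cv2.INTER_CUBIC))
if __name__=='__main__': finials(sys.argv[1])
E
python3 fin.py f1; python3 d.py w .553 .232 .200 90
```

```text
top 0.85 288 px 148 288 rgb [157.  89. 103.] mid(z.08) [0.222 0.408 0.075]
top 0.72 134 px 181 285 rgb [176. 100. 117.] mid(z.08) [0.237 0.309 0.075]
top 0.67 236 px 211 181 rgb [45. 30. 21.] mid(z.08) [0.55  0.229 0.075]
top 0.64 250 px 185 200 rgb [72. 50. 35.] mid(z.08) [0.489 0.307 0.075]
top 0.64 233 px 222 209 rgb [44. 30. 21.] mid(z.08) [0.465 0.193 0.075]
top 0.49 232 px 198 224 rgb [69. 47. 33.] mid(z.08) [0.416 0.265 0.075]
scene 0.97 [0.566 0.241 0.073]
scene 0.93 [0.474 0.206 0.101]
scene 0.92 [0.504 0.32  0.069]
scene 0.8 [0.244 0.319 0.034]
scene 0.75 [0.23  0.422 0.033]
scene 0.73 [0.426 0.271 0.11 ]
scene 0.73 [ 0.528 -0.141  0.087]
shift cm [ 21.34 -15.94  -1.46] rot deg [-0.14  0.09  3.23] | now [0.6859 0.0011 0.1854] [-3.139e+00  1.000e-03  1.452e+00] q6 0.01 open 0.055 F [0.1 0.7 0.3] t 10.1
```

View pics/f1s.png

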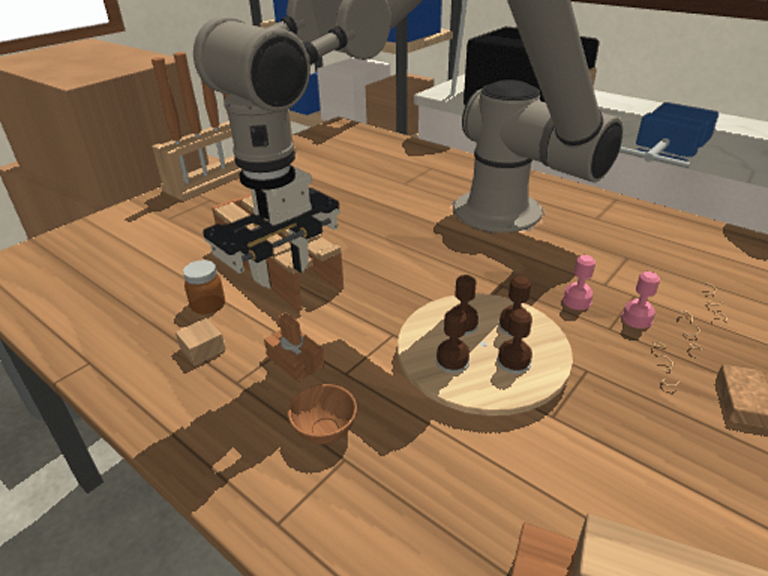

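View pics/f1z.png

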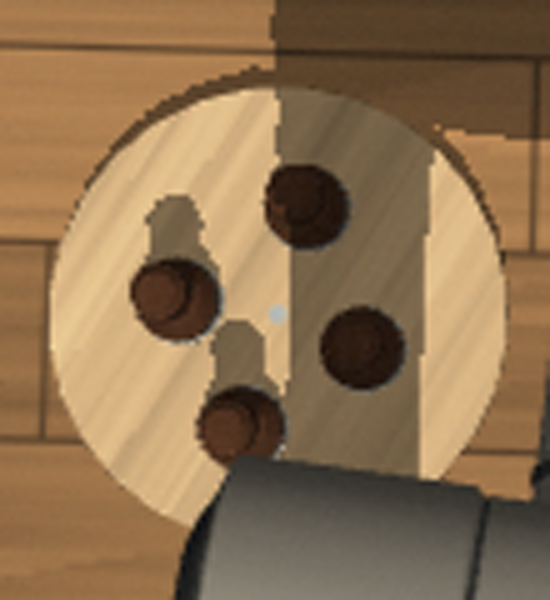

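The keeper stands in the block at (290,335) and the four finials are unchanged. I'll take finial A at (0.553, 0.232).

```bash
python3 -m creep '[[[21.3,-15.9,-3,0,0,3.2,0.5],[21.3,-15.9,-3,0,0,3.2,0.5],[21.3,-15.9,-3,0,0,3.2,0.5],[21.3,-15.9,-3,0,0,3.2,0.5],[21.3,-15.9,-3,0,0,3.2,0.5],[21.3,-15.9,-3,0,0,3.2,0.5],[21.3,-15.9,-3,0,0,3.2,0.5],[21.3,-15.9,-3,0,0,3.2,0.5]]]'; python3 d.py w .553 .232 .114 90
```

```text
time: 10.9
tool_pos: [0.5535, 0.2309, 0.2144]
tool_rot: [-3.138, 0.003, 1.396]
contact_force: [-0.4, -0.6, -0.4]
opening: 0.0688
shift cm [ 0.13 -0.04 10.04] rot deg [-0.19  0.17  0.05] | now [0.5535 0.2309 0.2144] [-3.138e+00  3.000e-03  1.396e+00] q6 0.44 open 0.0688 F [-0.4 -0.6 -0.4] t 10.9
```

```bash
python3 -m creep '[[[0.1,0,4,-0.2,0.2,0,0.5],[0.1,0,7,-0.2,0.2,0,0.5],[0.1,0,9,-0.2,0.2,0,0.5],[0.1,0,10,-0.2,0.2,0,0.5],[0.1,0,10,-0.2,0.2,0,0.5],[0.1,0,10,-0.2,0.2,0,0.5]]]' 15; python3 d.py w .553 .232 .114 90;python3 -m creep '[[[0,0,0,0,0,0,-1],[0,0,0,0,0,0,-1],[0,0,0,0,0,0,-1],[0,0,0,0,0,0,-1],[0,0,0,0,0,0,-1],[0,0,0,0,0,0,-1]]]' 15; python3 d.py w .553 .232 .164 90
```

```text
time: 11.5
tool_pos: [0.5543, 0.231, 0.115]
tool_rot: [3.141, -0.001, 1.395]
contact_force: [-0.2, -0.0, 0.5]
opening: 0.0685
shift cm [ 0.07 -0.14  0.1 ] rot deg [ 0.06 -0.05 -0.01] | now [0.5543 0.231  0.115 ] [ 3.141e+00 -1.000e-03  1.395e+00] q6 0.44 open 0.0685 F [-0.2 -0.   0.5] t 11.5
time: 12.1
tool_pos: [0.5542, 0.2311, 0.1151]
tool_rot: [3.141, -0.001, 1.395]
contact_force: [-0.8, 0.9, 1.7]
opening: 0.0334
shift cm [ 0.07 -0.13 -4.89] rot deg [ 0.06 -0.06 -0.01] | now [0.5542 0.2311 0.1151] [ 3.141e+00 -1.000e-03  1.395e+00] q6 0.44 open 0.0334 F [-0.8  0.9  1.7] t 12.1
```

```bash
python3 -m creep '[[[0,0,-1,0,0,0,-1],[0,0,-2,0,0,0,-1],[0,0,-4,0,0,0,-1],[0,0,-6,0,0,0,-1],[0,0,-6,0,0,0,-1],[0,0,-6,0,0,0,-1]]]' 20; python3 d.py r 0 200 175 90
```

```text
time: 12.7
tool_pos: [0.5542, 0.2311, 0.1754]
tool_rot: [3.14, -0.001, 1.395]
contact_force: [0.5, 0.0, -0.9]
opening: 0.0334
shift cm [-2.614e+01  3.560e+00  1.000e-02] rot deg [ 0.12 -0.08 -0.  ] | now [0.5542 0.2311 0.1754] [ 3.140e+00 -1.000e-03  1.395e+00] q6 0.44 open 0.0334 F [ 0.5  0.  -0.9] t 12.7
```

```bash
python3 -m creep '[[[-4,0.5,0,0,0,0,-1],[-9,1.5,0,0,0,0,-1],[-14,2.5,0,0,0,0,-1],[-19,3.5,0,0,0,0,-1],[-23,3.5,0,0,0,0,-1],[-26,3.55,0,0,0,0,-1],[-26.1,3.55,0,0,0,0,-1],[-26.1,3.55,0,0,0,0,-1]]]'; python3 d.py r 0 200 122 90
```

```text
time: 13.5
tool_pos: [0.543, -0.0324, 0.1742]
tool_rot: [3.141, -0.002, 1.393]
contact_force: [-0.3, 1.3, -1.9]
opening: 0.0334
shift cm [-0.    0.06  5.22] rot deg [ 0.01 -0.11 -0.11] | now [ 0.543  -0.0324  0.1742] [ 3.141e+00 -2.000e-03  1.393e+00] q6 -0.03 open 0.0334 F [-0.3  1.3 -1.9] t 13.5
```

```bash
python3 -m creep '[[[0,0.05,2,0,0,0,-1],[0,0.05,4,0,0,0,-1],[0,0.05,5.2,0,0,0,-1],[0,0.05,5.2,0,0,0,-1],[0,0.05,5.2,0,0,0,-1]]]'; python3 d.py r 0 -132 122 90
python3 - <<'E'
from h import *
im=robot.read_camera('scene')[:,:,::-1]
cv2.imwrite('pics/a1.png',cv2.resize(im[100:250,130:290],None,fx=4.5,fy=3.8,interpolation=cv2.INTER_CUBIC))
im=robot.read_camera('top')[:,:,::-1]
cv2.imwrite('pics/a1t.png',cv2.resize(im[140:235,270:430],None,fx=5,fy=5,interpolation=cv2.INTER_CUBIC))
E
```

```text
time: 14.0
tool_pos: [0.5438, -0.0317, 0.1224]
tool_rot: [3.141, -0.002, 1.394]
contact_force: [0.0, -0.9, -0.9]
opening: 0.0332
shift cm [-3.328e+01  2.000e-02 -2.000e-02] rot deg [ 0.01 -0.11 -0.06] | now [ 0.5438 -0.0317  0.1224] [ 3.141e+00 -2.000e-03  1.394e+00] q6 -0.02 open 0.0332 F [ 0.  -0.9 -0.9] t 14.0
```

View pics/a1.png

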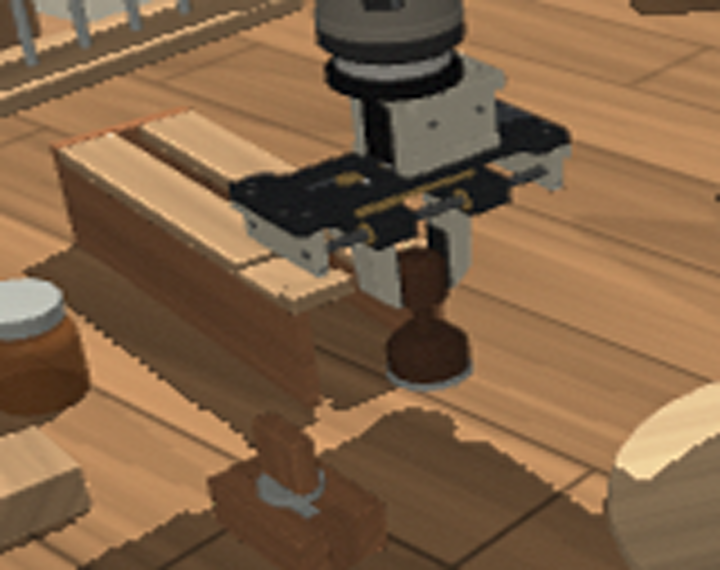

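View pics/a1t.png

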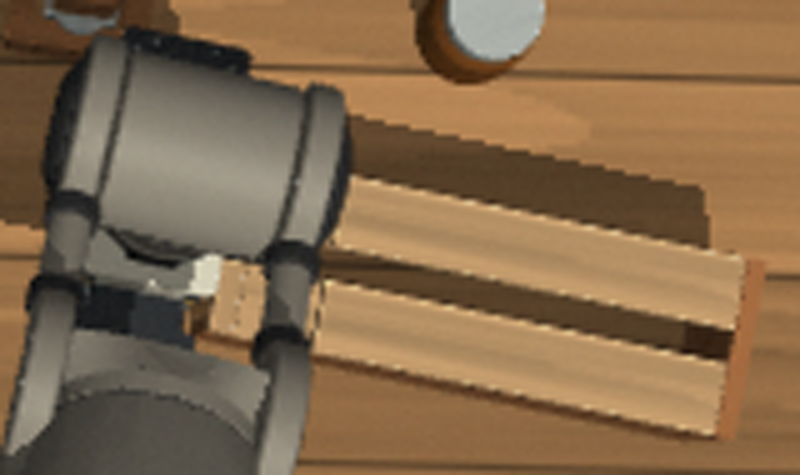

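The finial hangs upright in front of the mouth at (430,320) in the crop. I'll slide it in.

```bash
python3 -m creep '[[[-1.5,0,0,0,-0.1,-0.1,-1],[-3,0,0,0,-0.1,-0.1,-1],[-4.5,0,0,0,-0.1,-0.1,-1],[-6,0,0,0,-0.1,-0.1,-1],[-7.5,0,0,0,-0.1,-0.1,-1],[-9,0,0,0,-0.1,-0.1,-1],[-10.5,0,0,0,-0.1,-0.1,-1],[-12,0,0,0,-0.1,-0.1,-1]]]'; python3 d.py r 0 -132 122 90
```

```text
time: 14.9
tool_pos: [0.5229, -0.1516, 0.1229]
tool_rot: [3.14, -0.0, 1.395]
contact_force: [0.2, 0.0, -1.6]
opening: 0.0334
shift cm [-21.1   -0.04   0.09] rot deg [ 0.11 -0.01  0.  ] | now [ 0.5229 -0.1516  0.1229] [ 3.14  -0.     1.395] q6 -0.25 open 0.0334 F [ 0.2  0.  -1.6] t 14.9
```

```bash
python3 -m creep '[[[-2.5,0,0,0.1,0,0,-1],[-5,0,0,0.1,0,0,-1],[-8,0,0,0.1,0,0,-1],[-11,0,0,0.1,0,0,-1],[-14,0,0,0.1,0,0,-1],[-17,0,0,0.1,0,0,-1],[-19,0,0,0.1,0,0,-1],[-21,0,0,0.1,0,0,-1]]]'; python3 d.py r 0 -132 117 90
```

```text
time: 15.7
tool_pos: [0.4857, -0.3597, 0.1227]
tool_rot: [-3.141, -0.001, 1.395]
contact_force: [0.8, 0.5, -2.1]
opening: 0.0333
shift cm [ 0.03 -0.01  0.57] rot deg [-0.01 -0.03 -0.02] | now [ 0.4857 -0.3597  0.1227] [-3.141e+00 -1.000e-03  1.395e+00] q6 -0.59 open 0.0333 F [ 0.8  0.5 -2.1] t 15.7
```

```bash
python3 -m creep '[[[0,0,0.25,0,0,0,-1],[0,0,0.5,0,0,0,-1],[0,0,0.55,0,0,0,-1],[0,0,0.55,0,0,0,-1]]]'; python3 -m creep '[[[0,0,0,0,0,0,-0.1],[0,0,0,0,0,0,0.1],[0,0,0,0,0,0,0.3],[0,0,0,0,0,0,0.3],[0,0,-4,0,0,0,0.3],[0,0,-8,0,0,0,0.3],[0,0,-10,0,0,0,0.3],[0,0,-10,0,0,0,0.3]]]'; python3 d.py w .491 .309 .21 90
```

```text
time: 16.1
tool_pos: [0.486, -0.3586, 0.1171]
tool_rot: [-3.141, -0.001, 1.396]
contact_force: [-0.1, -0.2, -1.8]
opening: 0.0334
time: 16.9
tool_pos: [0.4872, -0.3598, 0.2209]
tool_rot: [3.136, 0.003, 1.396]
contact_force: [0.3, -0.2, 0.2]
opening: 0.0597
shift cm [ 65.93 -11.25   0.84] rot deg [0.32 0.16 0.05] | now [ 0.4872 -0.3598  0.2209] [3.136e+00 3.000e-03 1.396e+00] q6 -0.59 open 0.0597 F [ 0.3 -0.2  0.2] t 16.9
```

```bash
python3 fin.py f2; python3 d.py w .464 .195 .21 90
```

```text
top 0.83 287 px 148 288 rgb [162.  92. 107.] mid(z.08) [0.222 0.408 0.075]
top 0.8 249 px 198 225 rgb [74. 51. 36.] mid(z.08) [0.414 0.264 0.075]
top 0.8 232 px 185 199 rgb [70. 47. 32.] mid(z.08) [0.491 0.305 0.075]
top 0.8 250 px 184 283 rgb [168.  96. 111.] mid(z.08) [0.238 0.3   0.075]
top 0.74 243 px 222 209 rgb [78. 54. 38.] mid(z.08) [0.465 0.191 0.075]
top 0.63 179 px 403 205 rgb [46. 30. 20.] mid(z.08) [ 0.49  -0.356  0.075]
scene 0.8 [0.428 0.271 0.112]
scene 0.74 [0.505 0.319 0.07 ]
scene 0.63 [0.244 0.318 0.036]
scene 0.58 [0.478 0.203 0.068]
scene 0.56 [ 0.493 -0.341  0.124]
scene 0.56 [0.231 0.421 0.033]
shift cm [ 54.1  -11.71   0.73] rot deg [-0.18 -0.16  0.04] | now [ 0.4854 -0.3581  0.2153] [-3.138e+00 -3.000e-03  1.396e+00] q6 -0.59 open 0.0596 F [-0.4  0.4 -0.7] t 17.1
```

View pics/f2s.png

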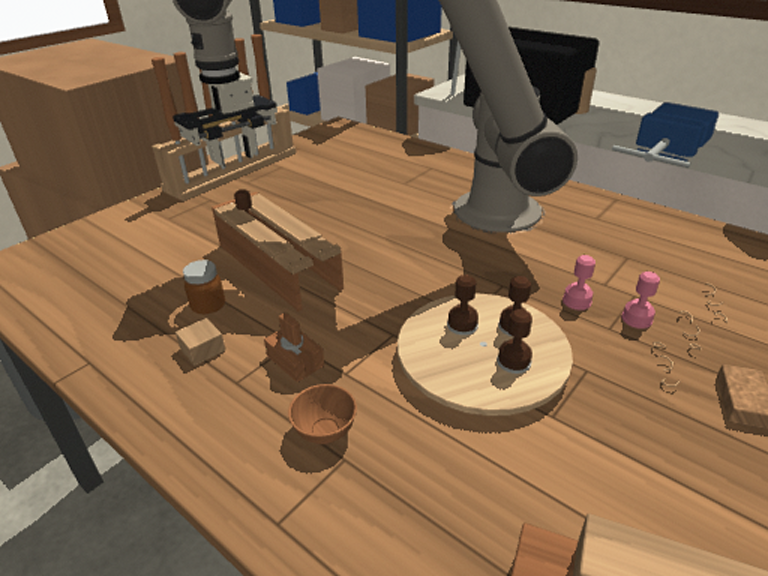

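View pics/f2z.png

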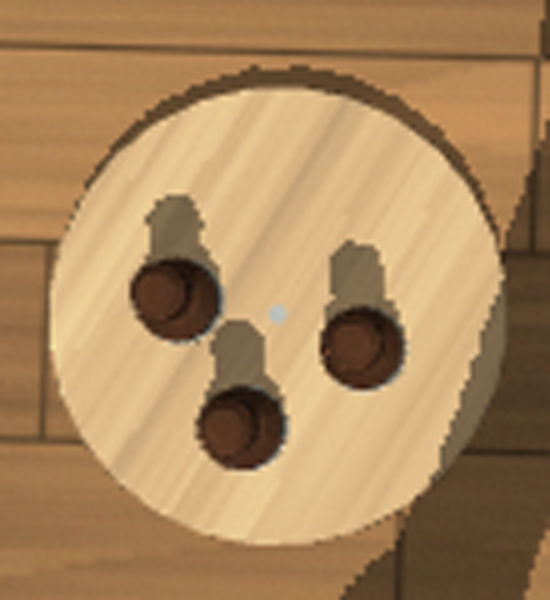

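Finial A hangs in the rack, with its head at (243,200), and the other three have not moved. Next is C at (0.464, 0.195).

```bash
python3 -m creep '[[[5,-1,0,0,0,0,0.5],[10,-2,0,0,0,0,0.5],[20,-4,0,0,0,0,0.5],[30,-6,0,0,0,0,0.5],[54.1,-11.7,0,0,0,0,0.5],[54.1,-11.7,0,0,0,0,0.5],[54.1,-11.7,0,0,0,0,0.5],[54.1,-11.7,0,0,0,0,0.5]]]'; python3 d.py w .464 .195 .21 90
```

```text
time: 17.9
tool_pos: [0.4703, 0.0429, 0.2155]
tool_rot: [-3.136, -0.003, 1.396]
contact_force: [0.1, 0.4, 1.2]
opening: 0.0687
shift cm [14.86 -3.26  0.6 ] rot deg [-0.32 -0.15  0.03] | now [0.4703 0.0429 0.2155] [-3.136e+00 -3.000e-03  1.396e+00] q6 0.1 open 0.0687 F [0.1 0.4 1.2] t 17.9
```

```bash
python3 -m creep '[[[14.85,-3.25,0.5,-0.3,-0.15,0,0.5],[14.85,-3.25,0.5,-0.3,-0.15,0,0.5],[14.85,-3.25,0.5,-0.3,-0.15,0,0.5],[14.85,-3.25,0.5,-0.3,-0.15,0,0.5],[14.85,-3.25,0.5,-0.3,-0.15,0,0.5]]]'; python3 d.py w .464 .195 .114 90
```

```text
time: 18.4
tool_pos: [0.4632, 0.1958, 0.2096]
tool_rot: [-3.139, 0.001, 1.399]
contact_force: [-0.0, -0.7, 0.1]
opening: 0.0687
shift cm [-0.05  0.12  9.56] rot deg [-0.16  0.08  0.21] | now [0.4632 0.1958 0.2096] [-3.139e+00  1.000e-03  1.399e+00] q6 0.42 open 0.0687 F [-0.  -0.7  0.1] t 18.4
```

```bash
python3 -m creep '[[[0,0.1,4,-0.1,0,0.2,0.5],[0,0.1,7,-0.1,0,0.2,0.5],[0,0.1,9,-0.1,0,0.2,0.5],[0,0.1,9.5,-0.1,0,0.2,0.5],[0,0.1,9.5,-0.1,0,0.2,0.5],[0,0.1,9.5,-0.1,0,0.2,0.5]]]' 15; python3 -m creep '[[[0,0,0,0,0,0,-1],[0,0,0,0,0,0,-1],[0,0,0,0,0,0,-1],[0,0,0,0,0,0,-1],[0,0,0,0,0,0,-1],[0,0,0,0,0,0,-1]]]' 15; python3 -m creep '[[[0,0,-1,0,0,0,-1],[0,0,-2,0,0,0,-1],[0,0,-4,0,0,0,-1],[0,0,-6,0,0,0,-1],[0,0,-6,0,0,0,-1],[0,0,-6,0,0,0,-1]]]' 20; python3 d.py r 0 200 175 90
```

```text
time: 19.0
tool_pos: [0.4647, 0.1949, 0.1155]
tool_rot: [3.141, 0.001, 1.394]
contact_force: [-0.3, 0.5, -0.2]
opening: 0.0688
time: 19.6
tool_pos: [0.4647, 0.195, 0.1156]
tool_rot: [3.141, 0.001, 1.395]
contact_force: [-0.4, 0.2, 1.4]
opening: 0.0336
time: 20.2
tool_pos: [0.4647, 0.195, 0.1759]
tool_rot: [3.14, 0.0, 1.395]
contact_force: [0.4, -0.0, -2.9]
opening: 0.0334
shift cm [-21.02  11.75   0.12] rot deg [ 0.09  0.02 -0.04] | now [0.4647 0.195  0.1759] [3.14  0.    1.395] q6 0.42 open 0.0334 F [ 0.4 -0.  -2.9] t 20.2
```

```bash
python3 -m creep '[[[-4,2.2,0,0,0,0,-1],[-8,4.5,0,0,0,0,-1],[-12,6.7,0,0,0,0,-1],[-16,9,0,0,0,0,-1],[-20,11.2,0,0,0,0,-1],[-21,11.75,0,0,0,0,-1],[-21,11.75,0,0,0,0,-1],[-21,11.75,0,0,0,0,-1]]]'; python3 d.py r 0 200 122.5 90
```

```text
time: 21.0
tool_pos: [0.5427, -0.0313, 0.1753]
tool_rot: [-3.141, -0.0, 1.395]
contact_force: [0.3, -0.5, -2.0]
opening: 0.0333
shift cm [-0.1   0.11  5.28] rot deg [-0.05 -0.01 -0.04] | now [ 0.5427 -0.0313  0.1753] [-3.141 -0.     1.395] q6 -0.02 open 0.0333 F [ 0.3 -0.5 -2. ] t 21.0
```

```bash
python3 -m creep '[[[-0.1,0.1,2,0,0,0,-1],[-0.1,0.1,4,0,0,0,-1],[-0.1,0.1,5.3,0,0,0,-1],[-0.1,0.1,5.3,0,0,0,-1],[-0.1,0.1,5.3,0,0,0,-1]]]'; python3 d.py r 0 -75 122.5 90
```

```text
time: 21.5
tool_pos: [0.5433, -0.031, 0.1225]
tool_rot: [-3.14, -0.0, 1.396]
contact_force: [-0.5, -0.1, -0.9]
opening: 0.0337
shift cm [-2.764e+01  3.000e-02 -1.000e-02] rot deg [-0.08 -0.03  0.06] | now [ 0.5433 -0.031   0.1225] [-3.14  -0.     1.396] q6 -0.02 open 0.0337 F [-0.5 -0.1 -0.9] t 21.5
```

```bash
python3 -m creep '[[[-1.5,0,0,0,0,0,-1],[-3,0,0,0,0,0,-1],[-4.5,0,0,0,0,0,-1],[-6,0,0,0,0,0,-1],[-7.5,0,0,0,0,0,-1],[-9,0,0,0,0,0,-1],[-10.5,0,0,0,0,0,-1],[-12,0,0,0,0,0,-1]]]'; python3 d.py r 0 -75 122.5 90
```

```text
time: 22.3
tool_pos: [0.5222, -0.1506, 0.1225]
tool_rot: [-3.14, -0.0, 1.396]
contact_force: [0.0, 0.3, -2.6]
opening: 0.0339
shift cm [-1.55e+01  3.00e-02 -1.00e-02] rot deg [-0.07 -0.03  0.05] | now [ 0.5222 -0.1506  0.1225] [-3.14  -0.     1.396] q6 -0.25 open 0.0339 F [ 0.   0.3 -2.6] t 22.3
```

```bash
python3 -m creep '[[[-2.5,0,0,0,0,0,-1],[-5,0,0,0,0,0,-1],[-7.5,0,0,0,0,0,-1],[-10,0,0,0,0,0,-1],[-12.5,0,0,0,0,0,-1],[-14.5,0,0,0,0,0,-1],[-15.5,0.03,0,0,0,0,-1],[-15.5,0.03,0.3,0,0,0,-1]]]'; python3 d.py r 0 -75 117 90
```

```text
time: 23.1
tool_pos: [0.4953, -0.3048, 0.1194]
tool_rot: [-3.141, -0.0, 1.394]
contact_force: [1.1, 0.9, -0.5]
opening: 0.0336
shift cm [0.15 0.   0.24] rot deg [-0.03 -0.   -0.06] | now [ 0.4953 -0.3048  0.1194] [-3.141 -0.     1.394] q6 -0.51 open 0.0336 F [ 1.1  0.9 -0.5] t 23.1
```

```bash
python3 -m creep '[[[0.1,0,0.2,0,0,0,-1],[0.1,0,0.2,0,0,0,-1],[0.1,0,0.2,0,0,0,-1]]]'; python3 -m creep '[[[0,0,0,0,0,0,-0.1],[0,0,0,0,0,0,0.1],[0,0,0,0,0,0,0.3],[0,0,0,0,0,0,0.3],[0,0,-4,0,0,0,0.3],[0,0,-8,0,0,0,0.3],[0,0,-10,0,0,0,0.3],[0,0,-10,0,0,0,0.3]]]'; python3 fin.py f3; python3 d.py w .491 .309 .21 90
```

```text
time: 23.4
tool_pos: [0.4957, -0.3031, 0.1177]
tool_rot: [-3.141, 0.0, 1.395]
contact_force: [-1.5, -0.6, 2.2]
opening: 0.0333
time: 24.2
tool_pos: [0.497, -0.304, 0.2212]
tool_rot: [3.136, 0.004, 1.395]
contact_force: [-0.1, 0.6, 0.3]
opening: 0.0601
top 0.7 187 px 385 202 rgb [51. 35. 24.] mid(z.08) [ 0.499 -0.301  0.075]
top 0.65 236 px 185 200 rgb [73. 50. 35.] mid(z.08) [0.489 0.305 0.075]
top 0.59 248 px 184 283 rgb [164.  94. 109.] mid(z.08) [0.241 0.3   0.075]
top 0.58 267 px 199 225 rgb [83. 60. 42.] mid(z.08) [0.414 0.263 0.075]
top 0.54 295 px 148 288 rgb [162.  93. 106.] mid(z.08) [0.222 0.41  0.075]
scene 0.95 [0.503 0.319 0.07 ]
scene 0.73 [0.229 0.426 0.033]
scene 0.66 [0.426 0.272 0.112]
scene 0.59 [0.246 0.318 0.036]
scene 0.56 [ 0.497 -0.345  0.124]
scene 0.45 [ 0.503 -0.291  0.119]
shift cm [ 60.14 -11.07   0.71] rot deg [-0.18 -0.07  0.  ] | now [ 0.4951 -0.3025  0.216 ] [-3.139e+00 -1.000e-03  1.395e+00] q6 -0.5 open 0.0596 F [ 0.1  0.1 -0.7] t 24.4
```

View pics/f3s.png

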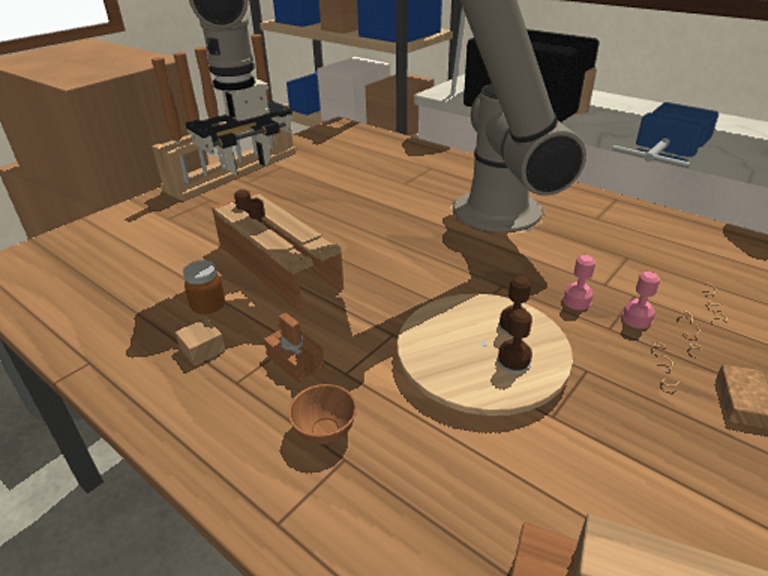

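View pics/f3z.png

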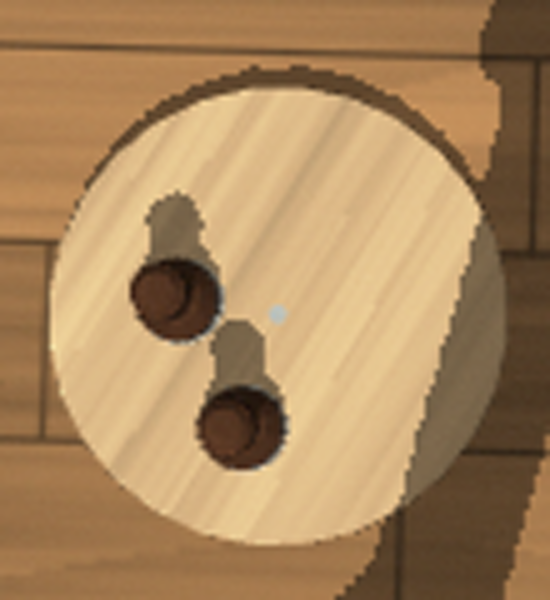

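Two finials hang in the rack, with heads at (243,200) and (256,208). Next is D at (0.414, 0.267).

```bash
python3 d.py w .414 .267 .21 90; python3 -m creep '[[[5,-1.7,0,0,0,0,0.5],[10,-3.4,0,0,0,0,0.5],[20,-6.8,0,0,0,0,0.5],[30,-10,0,0,0,0,0.5],[40,-14,0,0,0,0,0.5],[45,-15.5,0,0,0,0,0.5],[45,-15.5,0,0,0,0,0.5],[45,-15.5,0,0,0,0,0.5]]]'; python3 d.py w .414 .267 .21 90
```

```text
shift cm [ 54.67 -17.92   0.72] rot deg [-0.18 -0.07  0.  ] | now [ 0.4951 -0.3025  0.216 ] [-3.139e+00 -1.000e-03  1.395e+00] q6 -0.5 open 0.0596 F [ 0.1  0.1 -0.7] t 24.4
time: 25.2
tool_pos: [0.4318, 0.0937, 0.2157]
tool_rot: [-3.136, -0.001, 1.395]
contact_force: [1.3, 0.1, -0.3]
opening: 0.0685
shift cm [16.75 -4.78  0.61] rot deg [-0.3  -0.04 -0.02] | now [0.4318 0.0937 0.2157] [-3.136e+00 -1.000e-03  1.395e+00] q6 0.21 open 0.0685 F [ 1.3  0.1 -0.3] t 25.2
```

```bash
python3 -m creep '[[[16.75,-4.8,0.6,-0.3,0,0,0.5],[16.75,-4.8,0.6,-0.3,0,0,0.5],[16.75,-4.8,0.6,-0.3,0,0,0.5],[16.75,-4.8,0.6,-0.3,0,0,0.5],[16.75,-4.8,0.6,-0.3,0,0,0.5],[16.75,-4.8,0.6,-0.3,0,0,0.5]]]'; python3 d.py w .414 .267 .114 90
```

```text
time: 25.8
tool_pos: [0.413, 0.2669, 0.2088]
tool_rot: [-3.139, 0.001, 1.397]
contact_force: [0.7, -0.6, 0.0]
opening: 0.0688
shift cm [0.04 0.11 9.48] rot deg [-0.13  0.07  0.07] | now [0.413  0.2669 0.2088] [-3.139e+00  1.000e-03  1.397e+00] q6 0.59 open 0.0688 F [ 0.7 -0.6  0. ] t 25.8
```

```bash
python3 -m creep '[[[0,0.1,4,-0.1,0,0.1,0.5],[0,0.1,7,-0.1,0,0.1,0.5],[0,0.1,9,-0.1,0,0.1,0.5],[0,0.1,9.4,-0.1,0,0.1,0.5],[0,0.1,9.4,-0.1,0,0.1,0.5],[0,0.1,9.4,-0.1,0,0.1,0.5]]]' 15; python3 -m creep '[[[0,0,0,0,0,0,-1],[0,0,0,0,0,0,-1],[0,0,0,0,0,0,-1],[0,0,0,0,0,0,-1],[0,0,0,0,0,0,-1],[0,0,0,0,0,0,-1]]]' 15; python3 -m creep '[[[0,0,-1,0,0,0,-1],[0,0,-2,0,0,0,-1],[0,0,-4,0,0,0,-1],[0,0,-6,0,0,0,-1],[0,0,-6,0,0,0,-1],[0,0,-6,0,0,0,-1]]]' 20; python3 d.py r 0 200 175 90
```

```text
time: 26.4
tool_pos: [0.4147, 0.2663, 0.1158]
tool_rot: [3.141, 0.0, 1.394]
contact_force: [-0.4, -0.7, -0.1]
opening: 0.0688
time: 27.0
tool_pos: [0.4145, 0.2663, 0.1158]
tool_rot: [3.141, 0.0, 1.394]
contact_force: [-0.6, 0.8, 1.2]
opening: 0.0331
time: 27.6
tool_pos: [0.4145, 0.2664, 0.176]
tool_rot: [3.14, -0.0, 1.394]
contact_force: [0.1, -0.5, -2.3]
opening: 0.033
shift cm [-27.15  17.96   0.13] rot deg [ 0.09 -0.01 -0.08] | now [0.4145 0.2664 0.176 ] [ 3.14  -0.     1.394] q6 0.59 open 0.033 F [ 0.1 -0.5 -2.3] t 27.6
```

```bash
python3 -m creep '[[[-3.8,2.5,0,0,0,0,-1],[-7.6,5,0,0,0,0,-1],[-11.4,7.5,0,0,0,0,-1],[-15.2,10,0,0,0,0,-1],[-19,12.5,0,0,0,0,-1],[-22.8,15,0,0,0,0,-1],[-25.5,17,0,0,0,0,-1],[-27.15,17.96,0,0,0,0,-1]]]'; python3 d.py r 0 200 122.8 90
```

```text
time: 28.4
tool_pos: [0.544, -0.0352, 0.1748]
tool_rot: [-3.142, 0.0, 1.392]
contact_force: [0.1, 0.7, -2.5]
opening: 0.0331
shift cm [ 0.26 -0.09  5.2 ] rot deg [-0.    0.01 -0.22] | now [ 0.544  -0.0352  0.1748] [-3.142  0.     1.392] q6 -0.03 open 0.0331 F [ 0.1  0.7 -2.5] t 28.4
```

```bash
python3 -m creep '[[[0.1,-0.1,2,0,0,-0.2,-1],[0.1,-0.1,4,0,0,-0.2,-1],[0.1,-0.1,5.2,0,0,-0.2,-1],[0.1,-0.1,5.2,0,0,-0.2,-1],[0.1,-0.1,5.2,0,0,-0.2,-1]]]'; python3 d.py r 0 -18 122.8 90
```

```text
time: 28.9
tool_pos: [0.5432, -0.0339, 0.1227]
tool_rot: [-3.141, 0.0, 1.395]
contact_force: [0.4, 0.8, -1.5]
opening: 0.0334
shift cm [-2.165e+01  1.000e-02 -0.000e+00] rot deg [-0.02  0.01  0.  ] | now [ 0.5432 -0.0339  0.1227] [-3.141  0.     1.395] q6 -0.03 open 0.0334 F [ 0.4  0.8 -1.5] t 28.9
```

```bash
python3 -m creep '[[[-1.5,0,0,0,0,0,-1],[-3,0,0,0,0,0,-1],[-4.5,0,0,0,0,0,-1],[-6,0,0,0,0,0,-1],[-7.5,0,0,0,0,0,-1],[-9,0,0,0,0,0,-1],[-10.5,0,0,0,0,0,-1],[-12,0,0,0,0,0,-1]]]'; python3 d.py r 0 -18 122.8 90
```

```text
time: 29.7
tool_pos: [0.522, -0.1534, 0.1227]
tool_rot: [-3.141, 0.0, 1.395]
contact_force: [0.9, -0.0, -2.0]
opening: 0.0333
shift cm [-9.52  0.02 -0.  ] rot deg [-0.02  0.01 -0.01] | now [ 0.522  -0.1534  0.1227] [-3.141  0.     1.395] q6 -0.25 open 0.0333 F [ 0.9 -0.  -2. ] t 29.7
```

```bash
python3 -m creep '[[[-2,0,0,0,0,0,-1],[-4,0,0,0,0,0,-1],[-6,0,0,0,0,0,-1],[-8,0,0,0,0,0,-1],[-9.5,0,0,0,0,0,-1],[-9.5,0.02,0.3,0,0,0,-1],[-9.5,0.02,0.53,0,0,0,-1],[-9.5,0.02,0.53,0,0,0,-1]]]'; python3 -m creep '[[[0,0,0,0,0,0,-0.1],[0,0,0,0,0,0,0.1],[0,0,0,0,0,0,0.3],[0,0,0,0,0,0,0.3],[0,0,-4,0,0,0,0.3],[0,0,-8,0,0,0,0.3],[0,0,-10,0,0,0,0.3],[0,0,-10,0,0,0,0.3]]]'; python3 fin.py f4; python3 d.py w .491 .309 .21 90
```

```text
time: 30.5
tool_pos: [0.5058, -0.2468, 0.1178]
tool_rot: [3.142, 0.001, 1.396]
contact_force: [-1.3, -0.9, 1.3]
opening: 0.0331
time: 31.3
tool_pos: [0.5072, -0.2474, 0.2212]
tool_rot: [3.135, 0.003, 1.396]
contact_force: [-0.3, -0.1, -0.6]
opening: 0.0595
top 0.62 294 px 149 288 rgb [162.  93. 106.] mid(z.08) [0.222 0.408 0.075]
top 0.56 139 px 364 198 rgb [46. 31. 21.] mid(z.08) [ 0.51  -0.238  0.075]
top 0.54 233 px 185 199 rgb [70. 46. 32.] mid(z.08) [0.491 0.305 0.075]
top 0.51 290 px 184 283 rgb [159.  92. 103.] mid(z.08) [0.24  0.3   0.075]
scene 0.91 [0.231 0.424 0.033]
scene 0.79 [0.503 0.319 0.068]
scene 0.75 [0.245 0.321 0.032]
scene 0.7 [ 0.514 -0.23   0.124]
scene 0.68 [ 0.494 -0.344  0.128]
scene 0.61 [ 0.506 -0.291  0.119]
scene 0.37 [ 0.781 -0.129  0.039]
shift cm [ 54.43 -11.05   0.67] rot deg [-0.15 -0.02  0.03] | now [ 0.5051 -0.2462  0.2162] [-3.139 -0.     1.396] q6 -0.41 open 0.06 F [-0.7  1.  -0.5] t 31.5
```

View pics/f4s.png

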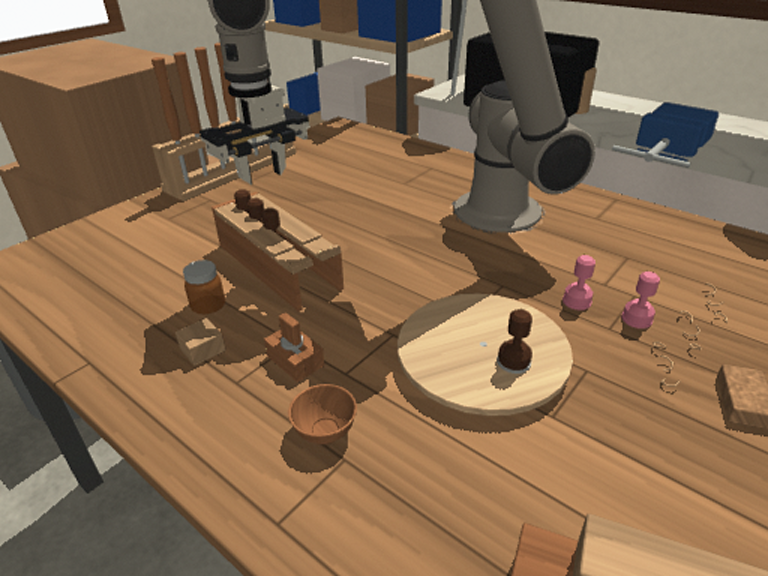

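View pics/f4z.png

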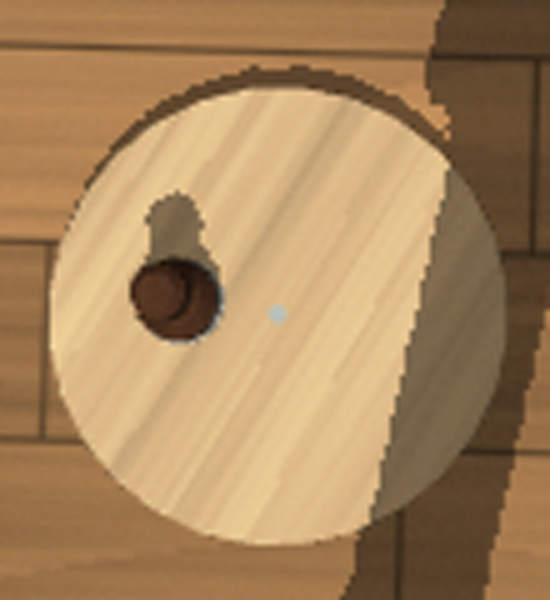

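Three finials hang in the rack, with heads at (243,200), (256,208) and (271,217). The last one, B, has not moved from (0.491, 0.309).

```bash
python3 -m creep '[[[5,-1,0,0,0,0,0.5],[10,-2,0,0,0,0,0.5],[20,-4,0,0,0,0,0.5],[30,-6,0,0,0,0,0.5],[40,-8,0,0,0,0,0.5],[45,-9.2,0,0,0,0,0.5],[45,-9.2,0,0,0,0,0.5],[45,-9.2,0,0,0,0,0.5]]]'; python3 d.py w .491 .309 .21 90
```

```text
time: 32.3
tool_pos: [0.4937, 0.155, 0.2152]
tool_rot: [-3.137, 0.0, 1.396]
contact_force: [0.7, -0.2, 0.0]
opening: 0.069
shift cm [15.11 -2.95  0.53] rot deg [-0.28  0.03  0.02] | now [0.4937 0.155  0.2152] [-3.137  0.     1.396] q6 0.33 open 0.069 F [ 0.7 -0.2  0. ] t 32.3
```

```bash
python3 -m creep '[[[15.1,-2.95,0.5,-0.3,0,0,0.5],[15.1,-2.95,0.5,-0.3,0,0,0.5],[15.1,-2.95,0.5,-0.3,0,0,0.5],[15.1,-2.95,0.5,-0.3,0,0,0.5],[15.1,-2.95,0.5,-0.3,0,0,0.5],[15.1,-2.95,0.5,-0.3,0,0,0.5]]]'; python3 d.py w .491 .309 .114 90
```

```text
time: 32.9
tool_pos: [0.4907, 0.3078, 0.2093]
tool_rot: [-3.14, 0.002, 1.395]
contact_force: [-0.1, -0.5, 0.0]
opening: 0.0693
shift cm [0.14 0.02 9.53] rot deg [-0.07  0.13  0.  ] | now [0.4907 0.3078 0.2093] [-3.140e+00  2.000e-03  1.395e+00] q6 0.6 open 0.0693 F [-0.1 -0.5  0. ] t 32.9
```

```bash
python3 -m creep '[[[0.1,0,4,-0.1,0,0,0.5],[0.1,0,7,-0.1,0,0,0.5],[0.1,0,9,-0.1,0,0,0.5],[0.1,0,9.5,-0.1,0,0,0.5],[0.1,0,9.5,-0.1,0,0,0.5],[0.1,0,9.5,-0.1,0,0,0.5]]]' 15; python3 -m creep '[[[0,0,0,0,0,0,-1],[0,0,0,0,0,0,-1],[0,0,0,0,0,0,-1],[0,0,0,0,0,0,-1],[0,0,0,0,0,0,-1],[0,0,0,0,0,0,-1]]]' 15; python3 -m creep '[[[0,0,-1,0,0,0,-1],[0,0,-2,0,0,0,-1],[0,0,-4,0,0,0,-1],[0,0,-6,0,0,0,-1],[0,0,-6,0,0,0,-1],[0,0,-6,0,0,0,-1]]]' 20; python3 d.py r 0 200 175 90
```

```text
time: 33.5
tool_pos: [0.4917, 0.3082, 0.1156]
tool_rot: [3.139, 0.001, 1.394]
contact_force: [0.8, 0.9, 0.5]
opening: 0.0686
time: 34.1
tool_pos: [0.4917, 0.3083, 0.1157]
tool_rot: [3.139, 0.001, 1.394]
contact_force: [-0.5, 0.1, 0.4]
opening: 0.0339
time: 34.7
tool_pos: [0.4916, 0.3084, 0.176]
tool_rot: [3.139, 0.0, 1.394]
contact_force: [0.5, 0.1, -1.8]
opening: 0.0334
shift cm [-32.65  11.1    0.15] rot deg [ 0.18  0.03 -0.05] | now [0.4916 0.3084 0.176 ] [3.139 0.    1.394] q6 0.61 open 0.0334 F [ 0.5  0.1 -1.8] t 34.7
```

```bash
python3 -m creep '[[[-4.5,1.5,0,0.1,0,0,-1],[-9,3,0,0.1,0,0,-1],[-13.5,4.5,0,0.1,0,0,-1],[-18,6,0,0.1,0,0,-1],[-22.5,7.5,0,0.1,0,0,-1],[-27,9,0,0.1,0,0,-1],[-31,10.5,0,0.1,0,0,-1],[-32.65,11.1,0,0.1,0,0,-1]]]'; python3 d.py r 0 200 122.8 90
```

```text
time: 35.5
tool_pos: [0.5434, -0.0362, 0.1752]
tool_rot: [-3.141, 0.001, 1.391]
contact_force: [-0.1, 0.8, -1.9]
opening: 0.0332
shift cm [ 0.38 -0.04  5.24] rot deg [-0.01  0.08 -0.24] | now [ 0.5434 -0.0362  0.1752] [-3.141e+00  1.000e-03  1.391e+00] q6 -0.03 open 0.0332 F [-0.1  0.8 -1.9] t 35.5
```

```bash
python3 -m creep '[[[0.2,-0.05,2,0,0,-0.2,-1],[0.2,-0.05,4,0,0,-0.2,-1],[0.2,-0.05,5.2,0,0,-0.2,-1],[0.2,-0.05,5.2,0,0,-0.2,-1],[0.2,-0.05,5.2,0,0,-0.2,-1]]]'; python3 d.py r 0 39 122.8 90
```

```text
time: 36.0
tool_pos: [0.5433, -0.034, 0.1232]
tool_rot: [-3.141, 0.001, 1.395]
contact_force: [0.3, -0.2, -0.9]
opening: 0.0331
shift cm [-1.595e+01  1.000e-02  6.000e-02] rot deg [-0.03  0.08 -0.02] | now [ 0.5433 -0.034   0.1232] [-3.141e+00  1.000e-03  1.395e+00] q6 -0.03 open 0.0331 F [ 0.3 -0.2 -0.9] t 36.0
```

```bash
python3 -m creep '[[[-1.5,0,0,0,0,0,-1],[-3,0,0,0,0,0,-1],[-4.5,0,0,0,0,0,-1],[-6,0,0,0,0,0,-1],[-7.5,0,0,0,0,0,-1],[-9,0,0,0,0,0,-1],[-10.5,0,0,0,0,0,-1],[-12,0,0,0,0,0,-1]]]'; python3 d.py r 0 39 122.8 90
```

```text
time: 36.8
tool_pos: [0.522, -0.1535, 0.1233]
tool_rot: [-3.141, 0.001, 1.395]
contact_force: [0.6, 0.1, -0.7]
opening: 0.0331
shift cm [-3.81  0.02  0.06] rot deg [-0.04  0.08 -0.03] | now [ 0.522  -0.1535  0.1233] [-3.141e+00  1.000e-03  1.395e+00] q6 -0.25 open 0.0331 F [ 0.6  0.1 -0.7] t 36.8
```

```bash
python3 -m creep '[[[-1.5,0,0,0,0,0,-1],[-3,0,0,0,0,0,-1],[-3.9,0,0,0,0,0,-1],[-3.9,0.02,0.3,0,0,0,-1],[-3.9,0.02,0.58,0,0,0,-1],[-3.9,0.02,0.58,0,0,0,-1]]]'; python3 -m creep '[[[0,0,0,0,0,0,-0.1],[0,0,0,0,0,0,0.1],[0,0,0,0,0,0,0.3],[0,0,0,0,0,0,0.3],[0,0,-4,0,0,0,0.3],[0,0,-8,0,0,0,0.3],[0,0,-10,0,0,0,0.3],[0,0,-10,0,0,0,0.3]]]'; python3 d.py b 0 0 160 90
```

```text
time: 37.4
tool_pos: [0.5155, -0.1916, 0.1177]
tool_rot: [-3.141, 0.002, 1.395]
contact_force: [-0.5, -0.8, 0.5]
opening: 0.0334
time: 38.2
tool_pos: [0.517, -0.1921, 0.2211]
tool_rot: [3.136, 0.004, 1.396]
contact_force: [-0.1, 1.1, 0.0]
opening: 0.0598
shift cm [21.97 13.32  6.11] rot deg [ 0.34  0.22 -3.27] | now [ 0.517  -0.1921  0.2211] [3.136 0.004 1.396] q6 -0.32 open 0.0598 F [-0.1  1.1  0. ] t 38.2
```

Next I'll move over the block and check both the rack and the keeper.

```bash
python3 -m creep '[[[21.97,13.32,2,0.3,0.2,-3.3,0.1],[21.97,13.32,2,0.3,0.2,-3.3,0.1],[21.97,13.32,2,0.3,0.2,-3.3,0.1],[21.97,13.32,2,0.3,0.2,-3.3,0.1],[21.97,13.32,2,0.3,0.2,-3.3,0.1],[21.97,13.32,2,0.3,0.2,-3.3,0.1],[21.97,13.32,2,0.3,0.2,-3.3,0.1],[21.97,13.32,2,0.3,0.2,-3.3,0.1]]]'; python3 d.py b 0 0 68 90
python3 - <<'E'
from h import *
s=robot.read_camera('scene')[:,:,::-1]
cv2.imwrite('pics/g1.png',cv2.resize(s[110:260,120:280],None,fx=4.5,fy=3.8,interpolation=cv2.INTER_CUBIC))
s=robot.read_camera('top')[:,:,::-1]
cv2.imwrite('pics/g1t.png',cv2.resize(s[120:235,250:430],None,fx=4.4,fy=4.4,interpolation=cv2.INTER_CUBIC))
E
```

```text
time: 39.0
tool_pos: [0.6857, 0.0002, 0.2]
tool_rot: [-3.14, 0.001, 1.453]
contact_force: [-0.1, -0.4, 0.3]
opening: 0.0504
shift cm [ 0.08  0.12 13.2 ] rot deg [-0.08  0.05  0.01] | now [6.857e-01 2.000e-04 2.000e-01] [-3.140e+00  1.000e-03  1.453e+00] q6 0.01 open 0.0504 F [-0.1 -0.4  0.3] t 39.0
```

View pics/g1.png

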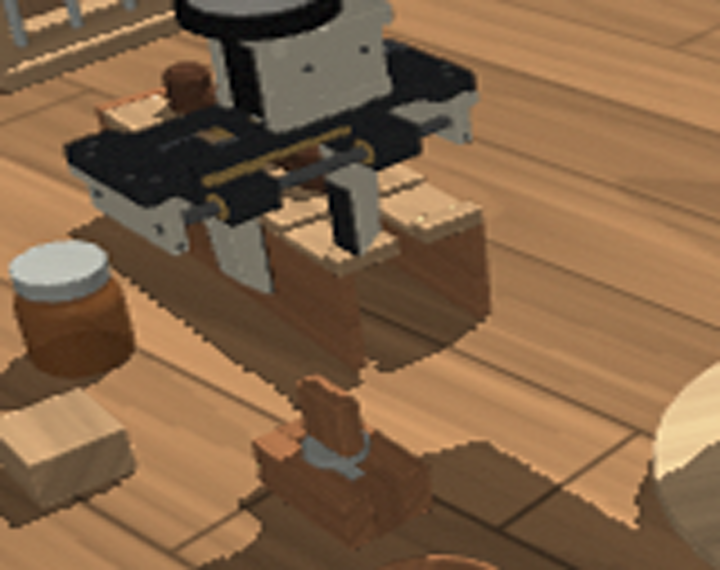

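View pics/g1t.png

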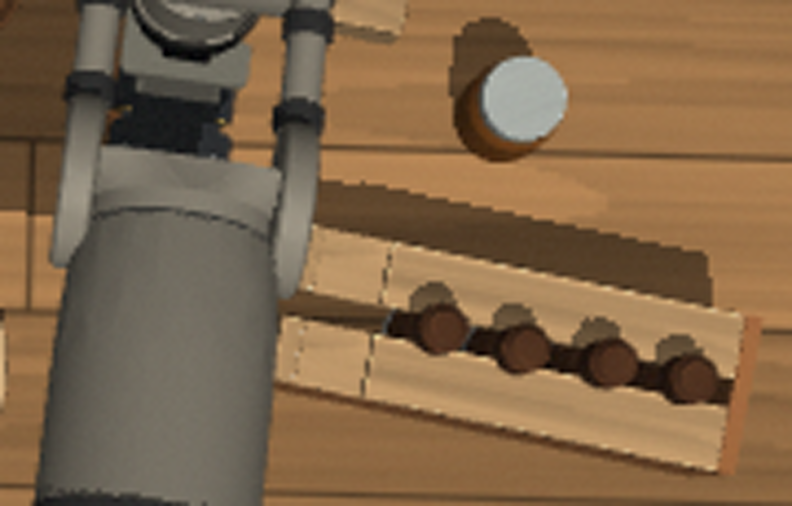

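All four hang in the slot, with heads at (442,329), (523,348), (611,362) and (690,378) in the crop. I'll check their rack coordinates, then grip the keeper.

```bash
python3 - <<'E'
from d import *
for a,b in [(442,329),(523,348),(611,362),(690,378)]:
    w=ray('top',(a+.5)/4.4-.5+250,(b+.5)/4.4-.5+120,.133); d=w[:2]-np.array(RK[:2]); c,s=np.cos(RK[2]),np.sin(RK[2])
    print('rack mm',(1000*np.array([c*d[0]+s*d[1],-s*d[0]+c*d[1]])).round(1))
E
python3 -m creep '[[[0.08,0.1,4,0,0,0,0.1],[0.08,0.1,8,0,0,0,0.1],[0.08,0.1,11,0,0,0,0.1],[0.08,0.1,13.1,0,0,0,0.1],[0.08,0.1,13.1,0,0,0,0.1],[0.08,0.1,13.1,0,0,0,0.1]]]'; python3 d.py b 0 0 68 90
```

```text
rack mm [-1.2 43. ]
rack mm [ -2.9 -12.4]
rack mm [ -0.3 -71.8]
rack mm [  -0.3 -125.5]
time: 39.7
tool_pos: [0.687, -0.0011, 0.0711]
tool_rot: [3.141, 0.001, 1.45]
contact_force: [0.2, -0.4, 1.4]
opening: 0.0501
shift cm [ 0.18 -0.04  0.31] rot deg [ 0.05  0.04 -0.15] | now [ 0.687  -0.0011  0.0711] [3.141e+00 1.000e-03 1.450e+00] q6 0.01 open 0.0501 F [ 0.2 -0.4  1.4] t 39.7
```

```bash
python3 -m creep '[[[0.18,-0.04,0.3,0,0,-0.1,0.1],[0.18,-0.04,0.3,0,0,-0.1,0.1],[0.18,-0.04,0.3,0,0,-0.1,-1],[0.18,-0.04,0.3,0,0,-0.1,-1],[0.18,-0.04,0.3,0,0,-0.1,-1],[0.18,-0.04,0.3,0,0,-0.1,-1],[0.18,-0.04,0.3,0,0,-0.1,-1],[0.18,-0.04,0.3,0,0,-0.1,-1]]]' 25; python3 -m creep '[[[0,0,-0.7,0,0,0,-1],[0,0,-1.4,0,0,0,-1],[0,0,-2.1,0,0,0,-1],[0,0,-4,0,0,0,-1],[0,0,-8,0,0,0,-1],[0,0,-13,0,0,0,-1],[0,0,-13,0,0,0,-1],[0,0,-13,0,0,0,-1]]]'; python3 d.py r 0 106 200 90
```

```text
time: 40.5
tool_pos: [0.6869, 0.0008, 0.0681]
tool_rot: [3.141, 0.001, 1.452]
contact_force: [0.6, 0.2, -0.2]
opening: 0.0159
time: 41.3
tool_pos: [0.6873, 0.0008, 0.2003]
tool_rot: [3.137, 0.001, 1.452]
contact_force: [-0.3, -0.1, -2.8]
opening: 0.016
shift cm [-14.39 -14.41  -0.02] rot deg [0.28 0.03 3.23] | now [0.6873 0.0008 0.2003] [3.137e+00 1.000e-03 1.452e+00] q6 0.01 open 0.016 F [-0.3 -0.1 -2.8] t 41.3
```

```bash
python3 -m creep '[[[-4,-4,0,0.2,0,1,-1],[-8,-8,0,0.2,0,2,-1],[-11,-11,0,0.2,0,3.2,-1],[-14.39,-14.41,0,0.2,0,3.2,-1],[-14.39,-14.41,0,0.2,0,3.2,-1],[-14.39,-14.41,0,0.2,0,3.2,-1],[-14.39,-14.41,0,0.2,0,3.2,-1]]]'; python3 d.py r 0 106 155 90
```

```text
time: 42.0
tool_pos: [0.5276, -0.1246, 0.1992]
tool_rot: [3.141, -0.0, 1.396]
contact_force: [0.2, 0.3, -1.8]
opening: 0.0159
shift cm [-0.05 -0.03  4.42] rot deg [ 0.05 -0.    0.04] | now [ 0.5276 -0.1246  0.1992] [ 3.141 -0.     1.396] q6 -0.2 open 0.0159 F [ 0.2  0.3 -1.8] t 42.0
```

```bash
python3 -m creep '[[[0,0,2,0,0,0,-1],[0,0,4,0,0,0,-1],[0,0,4.7,0,0,0,-1],[0,0,5.3,0,0,0,-1],[0,0,5.9,0,0,0,-1],[0,0,5.9,0,0,0,-1]]]'; python3 d.py r 0 106 124 90
```

```text
time: 42.6
tool_pos: [0.5277, -0.1243, 0.1398]
tool_rot: [3.141, -0.0, 1.396]
contact_force: [0.4, -0.5, -1.5]
opening: 0.0159
shift cm [-0.08 -0.04  1.58] rot deg [ 0.02 -0.01  0.06] | now [ 0.5277 -0.1243  0.1398] [ 3.141 -0.     1.396] q6 -0.2 open 0.0159 F [ 0.4 -0.5 -1.5] t 42.6
```

```bash
python3 -m creep '[[[0,0,0.6,0,0,0,-1],[0,0,1.1,0,0,0,-1],[0,0,1.5,0,0,0,-1],[0,0,1.6,0,0,0,-1],[0,0,1.6,0,0,0,-1]]]'; python3 d.py r 0 106 124 180
```

```text
time: 43.1
tool_pos: [0.5276, -0.1243, 0.1237]
tool_rot: [-3.142, -0.0, 1.396]
contact_force: [0.5, -0.0, -2.5]
opening: 0.0161
shift cm [-0.08 -0.03 -0.03] rot deg [ 1.000e-02 -1.000e-02 -8.994e+01] | now [ 0.5276 -0.1243  0.1237] [-3.142 -0.     1.396] q6 -0.2 open 0.0161 F [ 0.5 -0.  -2.5] t 43.1
```

```bash
python3 -m creep '[[[0,0,0,0,0,-8,-1],[0,0,0,0,0,-16,-1],[0,0,0,0,0,-24,-1],[0,0,0,0,0,-32,-1],[0,0,0,0,0,-40,-1],[0,0,0,0,0,-48,-1],[0,0,0,0,0,-56,-1],[0,0,0,0,0,-64,-1]]]'; python3 d.py r 0 106 122 180
```

```text
time: 43.9
tool_pos: [0.5277, -0.1244, 0.124]
tool_rot: [3.141, 0.0, 2.519]
contact_force: [-0.2, -1.0, -2.0]
opening: 0.0159
shift cm [ 0.01 -0.08  0.2 ] rot deg [ 1.000e-02  3.000e-02 -2.562e+01] | now [ 0.5277 -0.1244  0.124 ] [3.141 0.    2.519] q6 -1.32 open 0.0159 F [-0.2 -1.  -2. ] t 43.9
```

```bash
python3 -m creep '[[[0,0,0,0,0,-8,-1],[0,0,0,0,0,-16,-1],[0,0,0,0,0,-24,-1],[0,0,0,0,0,-25.6,-1],[0,0,0.15,0,0,-25.6,-1],[0,0,0.2,0,0,-25.6,-1],[0,0,0.2,0,0,-25.6,-1],[0,0,0.2,0,0,-25.6,-1]]]'; python3 d.py r 0 106 122 180
```

```text
time: 44.7
tool_pos: [0.5278, -0.1245, 0.122]
tool_rot: [3.141, 0.001, 2.965]
contact_force: [-0.5, -0.4, -1.0]
opening: 0.0163
shift cm [ 0.05 -0.07  0.  ] rot deg [ 0.01  0.03 -0.08] | now [ 0.5278 -0.1245  0.122 ] [3.141e+00 1.000e-03 2.965e+00] q6 -1.77 open 0.0163 F [-0.5 -0.4 -1. ] t 44.7
```

Next come a small press down, then release and retreat. Opening to about 50 mm at this height clears everything, as it did before.

```bash
python3 -m creep '[[[0,0,0.1,0,0,0,-1],[0,0,0.1,0,0,0,-1],[0,0,0.1,0,0,0,-1]]]'; python3 -m creep '[[[0,0,0,0,0,0,-0.4],[0,0,0,0,0,0,-0.2],[0,0,0,0,0,0,0],[0,0,0,0,0,0,0],[0,0,-4,0,0,0,0],[0,0,-8,0,0,0,0],[0,0,-12,0,0,0,0],[0,0,-12,0,0,0,0]]]'; python3 d.py w .45 .2 .25 90
```

```text
time: 45.0
tool_pos: [0.5278, -0.1244, 0.122]
tool_rot: [-3.142, 0.001, 2.964]
contact_force: [-3.1, 1.6, 7.0]
opening: 0.0161
time: 45.8
tool_pos: [0.5301, -0.1253, 0.2477]
tool_rot: [-3.139, 0.012, 2.964]
contact_force: [0.1, -0.6, -1.1]
opening: 0.0457
shift cm [13.62 30.61 -0.46] rot deg [ 0.43  0.63 89.9 ] | now [ 0.5301 -0.1253  0.2477] [-3.139  0.012  2.964] q6 -1.77 open 0.0457 F [ 0.1 -0.6 -1.1] t 45.8
```

```bash
python3 -m creep '[[[13.6,30,0,0,0,0,0],[13.6,30,0,0,0,0,0],[13.6,30,0,0,0,0,0],[13.6,30,0,0,0,0,0],[13.6,30,0,0,0,0,0],[13.6,30,0,0,0,0,0],[13.6,30,0,0,0,0,0],[13.6,30,0,0,0,0,0]]]'
python3 - <<'E'
from h import *
robot.read_camera('top')
s=snap('scene','z1s')[:,:,::-1]
cv2.imwrite('pics/z1.png',cv2.resize(s[110:260,120:280],None,fx=4.5,fy=3.8,interpolation=cv2.INTER_CUBIC))
s=robot.read_camera('top')[:,:,::-1]
cv2.imwrite('pics/z1t.png',cv2.resize(s[120:235,250:430],None,fx=4.4,fy=4.4,interpolation=cv2.INTER_CUBIC))
E
```

```text
time: 46.6
tool_pos: [0.4478, 0.197, 0.2449]
tool_rot: [-3.14, 0.011, 2.969]
contact_force: [0.6, 0.1, 0.7]
opening: 0.0462
```

View pics/z1.png

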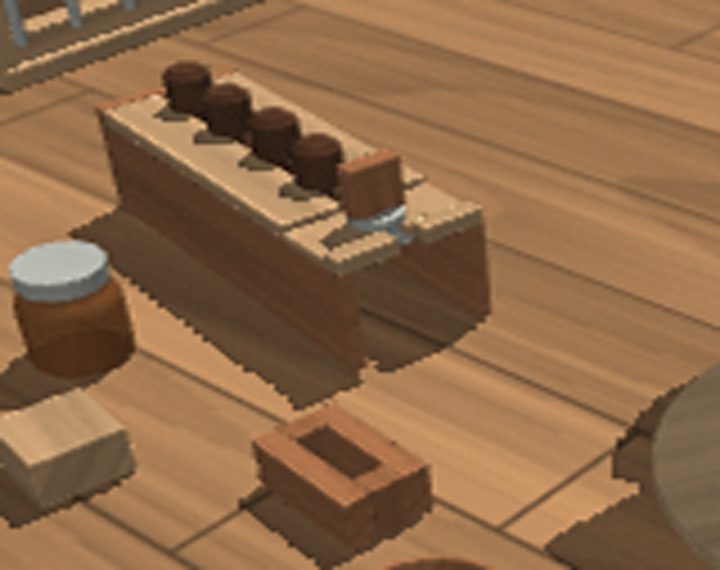

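View pics/z1t.png

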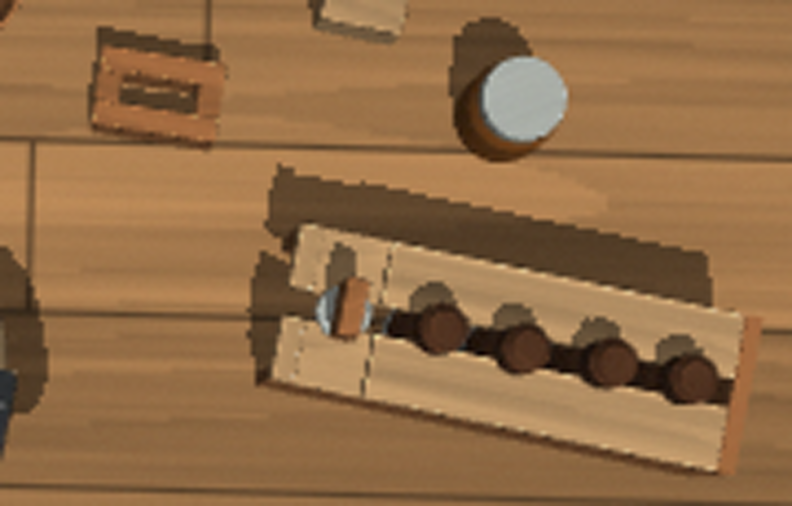

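Run:
```python
from d import *
for a,b,z in [(353,307,.146),(442,329,.133),(523,348,.133),(611,362,.133),(690,378,.133)]:
    w=ray('top',(a+.5)/4.4-.5+250,(b+.5)/4.4-.5+120,z); d=w[:2]-np.array(RK[:2]); c,s=np.cos(RK[2]),np.sin(RK[2])
    print('rack mm',(1000*np.array([c*d[0]+s*d[1],-s*d[0]+c*d[1]])).round(1))
print(robot.observe()['contact_force'],robot.hand_in())
```

```text
rack mm [-1.000e-01  1.059e+02]
rack mm [-1.2 43. ]
rack mm [ -2.9 -12.4]
rack mm [ -0.3 -71.8]
rack mm [  -0.3 -125.5]
the job is handed in; nothing more can be done
[ 0.2132796  -0.18309324  0.04603912] None
```

I unlocked the keeper, parked it in the block, and hung all four finials from the turntable in the rack. I then locked the keeper back in its pocket and handed in at about 47 s of robot time. `hand_in` reports no verdict, so what follows rests on my own measurements.

- **Finials:** the last top picture puts them at about rack y 43, -12, -72 and -126 mm. All are within 3 mm of the slot's middle. Those readings run 4 to 6 mm nearer the mouth than where I released them, but both sets are inside the limits.
- **Finial height and tilt:** I did not measure these directly. The gripper's release height matched a head resting on the rails, and all four look upright in the pictures.
- **Keeper:** it reads rack (0, 106) mm with its paddle crosswise, and its collar was pressed down onto the pocket before release.
- **Everything else:** the jar and blank look unmoved in the last close-ups. The bowl and the pink look-alikes were last seen unmoved before I hung the fourth finial. The gripper is clear, with no contact force beyond sensor noise. I saw no finial knocked aside, and no check failed.

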